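# Unload the coaster press onto the airing rack

### The arm

A 6-joint arm with a two-finger parallel gripper is mounted at the origin on the work surface. World frame = base frame: x ahead of the robot, y to its left, z up, the work surface at z = 0. Lengths are in m, angles in rad, forces in N, time in s.
With the tool pointing down it reaches from about 0.225 to 0.875 m from the base axis. Payload 3.4 kg.
Tool frame: the origin (TCP) lies at the very end of the fingers, on their centre line; the grasp point (between the pads) lies 19 mm behind it; z points along the fingers, y is the line along which they close (so a half turn about z gives the same grasp; the last joint's range is limited). The gripper opens to 85 mm and grips with 20 to 120 N. Pads are 22 mm wide; open, the fingers measure 114 mm over their backs; the gripper's body (76 mm by 85 mm) begins 54 mm behind the grasp point. The pads swing forward as they close: fully open they stand 13 mm farther back than shut.
Start: joints at [-1.289, 0.276, 1.505, -0, 1.361, -0.121], TCP at [0.225, -0.529, 0.192] pointing down, gripper open.
Joint ranges: [-2.89, 2.89], [-0.75, 2.08], [0.22, 2.7], [-1.18, 4.32], [0.11, 2.71], [-2.7, 2.7]. Speed limits (rad/s): [2.57, 2.57, 3.14, 3.14, 3.14, 3.14].

### API

Orientations are given as a unit quaternion [w, x, y, z].
In Python, from rig import get_state, optics, sign_off gives the robot as it stands.
- The arm moves only by the tool send_rows, never from a script. Its argument "increments" is a list of rows, each an object with "gripper": the gripper's target within -1 to 1 (shut at 1, half-way at 0, fully open at -1); "linear": the shift along the world's x, y, z in m, a list of three; "delta_rot": the turn, a rotation vector about the world's x, y, z in rad, a list of three. In form: [{"gripper": gripper, "linear": [dx, dy, dz], "delta_rot": [rx, ry, rz]}, ...]. A call has 1 to 8 rows; each row is the pose to reach, as a shift and turn from the pose commanded when the call began; what a row does not reach only later rows make up. A row lasts 1/10 s, in which the tool goes at most 50 mm and 8.59 degrees, less where a joint would pass 70% of its speed; a pose out of reach is approached as far as the arm can. A call with a gripper value outside its range is refused whole. The fingers move at their own pace and stop on an object; "newtons" is the grip in N (left out, the last holds). Time passes only in rows, so rows that repeat a pose let the fingers close. It gives the time, the measured TCP pose, the force, the opening and the grip force at its end, in the units of the state.
- get_state(): the state, without advancing time (a new reading comes with each control period).
- optics.get_image(name): name is "scene" or "side" or "wrist"; returns a dict with "pixels" (400x640x3 uint8, blue, green, red), "K" (3x3 intrinsics, pixels), "rvec" (rotation vector, rad) and "tvec" (3), from world to camera coordinates, as OpenCV has them; the wrist camera has in their place "T_tool_cam" (4x4, takes a point from camera to tool coordinates, whose origin is the TCP and whose axes are the flange's). Camera axes: x right, y down, z forward; pixel columns grow to the right and rows downward; lengths in m; the calibration is good to about 2 mm. A picture is of the moment at which its call begins: read the wrist's pose just before it. There is no depth.
- sign_off(): hands the job in; it is judged then, once.
The state is a dict: "clock": time; "qpos": joint angles; "qd": joint speeds; "effort": joint torques, N m; "position": TCP position; "ee_rot": TCP orientation; "contact_force": force on the tool from outside, world axes, zero at the start; "moment": the same for the moment, N m; "width": finger opening in m; "gripper_force": force on a finger pad.
Only numpy, scipy, OpenCV 4.12 (cv2) and the standard library are available. Lean on these libraries where they do the work, as an engineer would, in place of code of your own. Each camera call takes 0.05 s, during which the arm holds its last target. There are 200 camera calls.

### The job

The glued coasters have set: lift the red-handled sprung arm of the press until it stays open by itself, take all the coasters out and lay them flat on the wooden airing rack, none on top of another (some may be there already). Then swing the arm back so that it is fully down on the empty press. Leave the other things on the table standing where they are.

Things in the scene. Friction and masses are not known exactly. Their poses are not given: they have to be found in the camera images.
- press: Cast aluminium press, fixed. Base plate 245 x 120 x 12 mm. Origin on the table under the middle of the coaster stack; x runs from the stack to the hinge, z up. The stack stands on a platen 70 x 46 mm, top at z = 24 mm, and overhangs it. The arm's hinge axis runs along y through x = 105, z = 87.5 mm, between cheeks (y within 33 mm, x 86 to 131, up to z = 103 mm).
- clamp (a joint): Angle of the clamp arm, rad: 0 = fully down (arm level, pointing to the press's -x), 2.2 = fully open, leaning back past upright. Spring: below 1.3 it drives the arm shut, above 1.3 open, by itself, damped, in a second or two; about 1.6 N m at 0, 1.3 at 0.4 and at 2.2. It starts resting on the stack, 0.3 to 0.45 rad. A foot (24 mm ball) 105 mm from the hinge stands 50 mm below the arm.
- bar_a (a point): Grip point on the red crossbar at the arm's free end, on the +y side of the press, 36 mm from the arm's middle, on the bar's axis. The bar is round, 16 mm thick, parallel to the hinge axis and 150 mm from it, reaching 62 mm to each side of the arm's middle (arm 22 mm wide), with 24 mm end caps. The black knob on the arm is not used.
- bar_b (a point): The same grip point on the -y side of the press.
- rack: Loose wooden airing rack, 200 (x) x 300 (y) x 22 mm, 0.6 kg, five flat slats on two cross rails; origin under its middle on the table, slat tops at z = 22 mm. It may be shoved in use.
- coaster1: Oak coaster with a cork back, 86 (x) x 62 (y) x 12 mm, 50 g; origin at its centre, z through the thickness. Either face may be up. It starts in the stack of three or four in the press under the arm's foot, long side along the press's x.
- coaster2: Another coaster like coaster1, in the stack.
- coaster3: Another coaster like coaster1, in the stack.
- coaster4: Another coaster like coaster1, on top of the stack, or absent.
- coaster5: Another coaster like coaster1, already lying on the rack, or absent.
- coaster6: Another coaster like coaster1, already lying on the rack, or absent.
- pitcher: Glass pitcher, 100 mm wide, 180 mm tall, at the back; origin under it. Leave it.
- saucer: White saucer, 130 mm, 16 mm high, on the left. Leave it.
- cup: Blue cup, 62 mm wide, 55 mm tall, near the robot; origin under it. Leave it.
- lid: Green silicone lid, 100 mm wide, 22 mm high. Leave it.
- reamer: Small wooden reamer, about 135 mm long, lying. Leave it.
- sugar: Amber sugar jar, 72 mm wide, 110 mm tall. Leave it.
- spoon: Teaspoon, 140 mm, lying between the press and the rack. Leave it.
Mind the look-alikes: they are no part of the job. Leave any white look-alike of the coaster6 alone.

How it is judged:
By the outcome, as a careful person would: the job done as asked, in the order asked, and still so for the second after the job is handed in, with the robot touching nothing.
Of coaster4, coaster5, coaster6 only 1 to 3 are there at a start; the rules pass over those that are not, and their reading is None.
At some moment in a run one of rack may be knocked a few centimetres aside while the robot is not near it.
Once in a run the grip may slacken for a moment while it holds something.
It also fails if it takes over 210 s, if anything falls off the work surface, if the arm or the gripper's body presses on something with over 40 N, if the wrist force passes 120 N, or if a joint passes its speed limit or range.

## Working session

There is one attempt and no reset: what is moved stays moved. The work goes in short steps, Python scripts to look and compute and a tool call to move; the robot and the scene stay as the last step left them, time stands still between calls to the robot, and variables do not carry over. Pictures are saved under pics/ and viewed, at most 14 in all, crops included, and the job is handed in when it is done.

Besides the shell and the picture viewer there is one more tool, called after "Emit:" by a JSON object that holds its "fn" and its "kwargs", one argument or row to a line. send_rows: Moves the arm, as the interface text tells. Its arguments: {"type":"object","properties":{"increments":{"type":"array"},"newtons":{"type":"number"}},"required":["increments"]}

```bash
mkdir -p pics; ls; cat > h.py <<'E'
import numpy as np, cv2
from rig import get_state, optics
from scipy.spatial.transform import Rotation as R
def snap(n,f):
    s=get_state(); im=optics.get_image(n); cv2.imwrite('pics/'+f+'.png',im['pixels'])
    K=np.array(im['K'])
    if n=='wrist':
        q=s['ee_rot']; T=np.eye(4); T[:3,:3]=R.from_quat([q[1],q[2],q[3],q[0]]).as_matrix(); T[:3,3]=s['position']
        M=np.linalg.inv(T@np.array(im['T_tool_cam']))
    else:
        M=np.eye(4); M[:3,:3]=R.from_rotvec(np.ravel(im['rvec'])).as_matrix(); M[:3,3]=np.ravel(im['tvec'])
    np.savez('pics/'+f+'.npz',K=K,M=M); return im['pixels']
def cam(f): d=np.load('pics/'+f+'.npz'); return d['K'],d['M']
def toz(f,uv,z):
    K,M=cam(f); uv=np.atleast_2d(uv).astype(float)
    d=np.c_[uv,np.ones(len(uv))]@np.linalg.inv(K).T@M[:3,:3]; c=-M[:3,:3].T@M[:3,3]
    return c+d*((np.ravel(z)-c[2])/d[:,2])[:,None]
def proj(f,P):
    K,M=cam(f); p=np.atleast_2d(P)@M[:3,:3].T+M[:3,3]; p=p@K.T; return p[:,:2]/p[:,2:]
E
python3 - <<'E'
from h import *
snap('scene','s0');snap('side','d0');snap('wrist','w0')
print(get_state())
for f in('s0','d0','w0'):
    K,M=cam(f);print(K[0,0],-M[:3,:3].T@M[:3,3], M[2,:3])
E
```

```text
pics
{'clock': 0.15, 'qpos': array([-1.28903329e+00,  2.76462230e-01,  1.50584055e+00, -1.33084282e-05,
        1.36069195e+00, -1.21024201e-01]), 'qd': array([-0.00069692, -0.00046649, -0.00574632, -0.00031266,  0.00212263,
        0.00101737]), 'effort': array([ 3.21832640e-04, -4.17150307e+01, -2.46030879e+01, -1.48380764e-05,
        7.64053082e-03,  1.97498636e-06]), 'position': array([ 0.22524378, -0.52856371,  0.19173204]), 'ee_rot': array([-6.98253871e-04,  9.79788238e-01,  2.00036291e-01, -6.27673765e-05]), 'contact_force': array([ 0.14555977, -0.31994532, -0.39543594]), 'moment': array([-0.01122442, -0.01363124, -0.01282237]), 'gripper_force': 0.0, 'width': 0.08517637141058511}
469.08070924465727 [ 1.23590658 -0.48599865  0.7365259 ] [-0.62123865  0.50963191 -0.59526285]
411.88913844128507 [0.06319613 0.76387299 0.95876927] [ 0.4016081  -0.56702299 -0.71916331]
329.9624547005308 [ 0.29981776 -0.49723454  0.37325201] [-0.29438897 -0.1230729  -0.94772791]
```

View pics/s0.png

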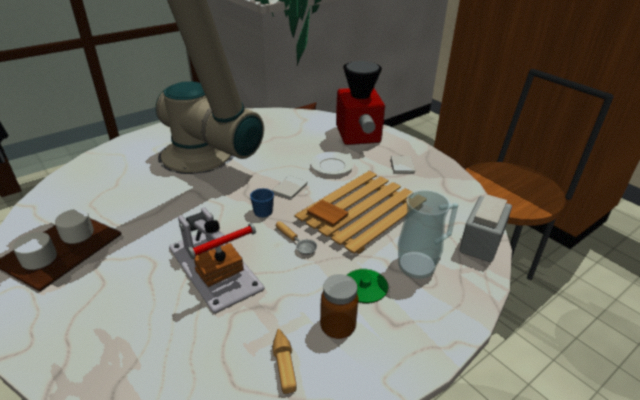

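View pics/d0.png

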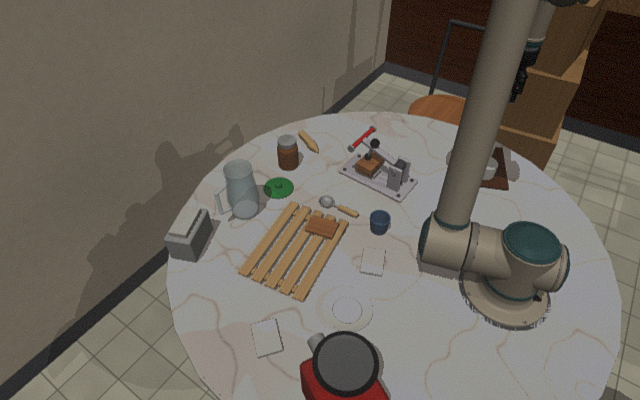

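The scene image shows the press around (215,260), with its hinge end toward the robot at about (195,230) and the red bar at (225,240). The rack is around (365,210), with one brown coaster at (327,211). White look-alike coasters lie at (290,187) and (402,165) and stay put. In the side image the press is at (378,175) and the rack at (295,250).

```bash
python3 - <<'E'
from h import *
a=cv2.imread('pics/s0.png');b=cv2.imread('pics/d0.png')
def c(im,x,y,w,h,k): return cv2.resize(im[y:y+h,x:x+w],None,fx=k,fy=k,interpolation=cv2.INTER_CUBIC)
A=c(a,160,200,110,110,3.6);B=c(b,330,115,110,110,3.6);
C=c(a,280,160,160,80,2.475);D=c(b,230,190,132,66*1,3)
D=cv2.resize(b[195:305,230:362],(396,330))
top=np.hstack([A,B]); C=cv2.copyMakeBorder(C,0,0,0,0,0)
bot=np.zeros((200,792,3),np.uint8); C=cv2.resize(C,(396,198)); D=cv2.resize(b[195:305,230:362],(240,200)); bot[:198,:396]=C; bot[:200,396:636]=D
cv2.imwrite('pics/m0.png',np.vstack([top,bot]))
E
```

```text
(no output)
```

View pics/m0.png

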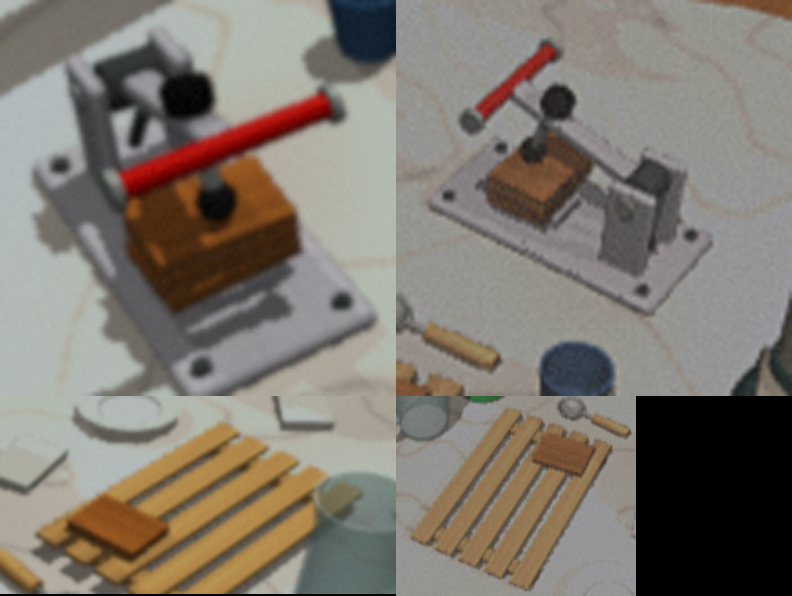

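The crops show the press base corners, the bar end caps and a stack of three or four brown coasters. The rack has one brown coaster on it, near its press end.

```bash
python3 - <<'E'
from h import *
from scipy.optimize import least_squares
S=np.array([[169.2,246.7],[264.2,288.3]]);D=np.array([[339.4,171.4],[356.1,154.4],[417.8,181.7],[400.6,201.1]])
print(toz('s0',S,.012).round(3),toz('d0',D,.012).round(3))
bs=np.array([[192.8,250.6],[253.1,229.2]]);bd=np.array([[350.6,148.3],[373.1,128.9]])
# triangulate bar ends: scene left end vs side
def tri(u,v):
    return least_squares(lambda p:np.r_[(proj('s0',p)-u).ravel(),(proj('d0',p)-v).ravel()],[.6,-.2,.1])
for i,j in((0,0),(0,1),(1,0),(1,1)):
    r=tri(bs[i],bd[j]);print(i,j,r.x.round(4),r.cost)
rd=np.array([[239.4,272.6],[294.9,201.6],[348.3,222.5],[299.3,300.6]])
print('rack',toz('d0',rd,.022).round(3))
cd=np.array([[535,440],[594,450],[586,475],[534,462]])-[396,396];cd=cd/1.818+[230,195]
print('coaster',toz('d0',cd,.034).round(3))
E
```

```text
[[ 0.377 -0.249  0.012]
 [ 0.622 -0.145  0.012]] [[ 0.603 -0.135  0.012]
 [ 0.602 -0.245  0.012]
 [ 0.36  -0.24   0.012]
 [ 0.367 -0.127  0.012]]
0 0 [ 0.5537 -0.2361  0.1055] 279.4092627803133
0 1 [ 0.5566 -0.2577  0.1326] 0.7755406679462121
1 0 [ 0.5669 -0.131   0.1302] 1.1379656110961736
1 1 [ 0.5704 -0.1576  0.1572] 320.32100119240323
rack [[0.6   0.369 0.022]
 [0.636 0.072 0.022]
 [0.452 0.051 0.022]
 [0.416 0.346 0.022]]
coaster [[0.557 0.12  0.034]
 [0.465 0.083 0.034]
 [0.448 0.133 0.034]
 [0.531 0.158 0.034]]
```

Emit:
{"fn": "send_rows", "kwargs": {
  "increments": [
    {"gripper": -1,"linear": [0,0,0.05],"delta_rot": [0,0,0.1]},
    {"gripper": -1,"linear": [0.04,0.03,0.09],"delta_rot": [0,0,0.25]},
    {"gripper": -1,"linear": [0.335,0.299,0.09],"delta_rot": [0,0,0.4]},
    {"gripper": -1,"linear": [0.335,0.299,0.09],"delta_rot": [0,0,0.55]},
    {"gripper": -1,"linear": [0.335,0.299,0.09],"delta_rot": [0,0,0.7]},
    {"gripper": -1,"linear": [0.335,0.299,0.09],"delta_rot": [0,0,0.85]},
    {"gripper": -1,"linear": [0.335,0.299,0.09],"delta_rot": [0,0,1.0]},
    {"gripper": -1,"linear": [0.335,0.299,0.09],"delta_rot": [0,0,1.12]}
  ],
  "newtons": 60
}}

```text
clock: 0.95
position: [0.4798, -0.3024, 0.2799]
ee_rot: [-0.0, 0.722, 0.692, -0.0]
contact_force: [1.7, -0.6, -0.1]
width: 0.0853
gripper_force: 0.0
```

Emit:
{"fn": "send_rows", "kwargs": {
  "increments": [
    {"gripper": -1,"linear": [0,0,0],"delta_rot": [0,0,0]},
    {"gripper": -1,"linear": [0,0,0],"delta_rot": [0,0,0]},
    {"gripper": -1,"linear": [0,0,0],"delta_rot": [0,0,0]},
    {"gripper": -1,"linear": [0,0,0],"delta_rot": [0,0,0]},
    {"gripper": -1,"linear": [0,0,0],"delta_rot": [0,0,0]}
  ]
}}

```text
clock: 1.45
position: [0.4778, -0.3051, 0.2801]
ee_rot: [-0.0, 0.725, 0.689, -0.0]
contact_force: [1.0, -0.5, -0.8]
width: 0.0856
gripper_force: 0.0
```

```bash
python3 - <<'E'
from h import *
p=snap('wrist','w1')
for n,f in(('p_base',[245,213]),):print(toz('d0',f,0.0).round(3))
x=np.array([-.9975,.07,0]);x/=np.linalg.norm(x)
print(proj('w1',[[.5618,-.1944,.131],[.5566,-.2577,.131],[.567,-.131,.131]]).round(0))
E
```

```text
[[0.749 0.184 0.   ]]
[[411.  48.]
 [403. 118.]
 [419. -34.]]
```

View pics/w1.png

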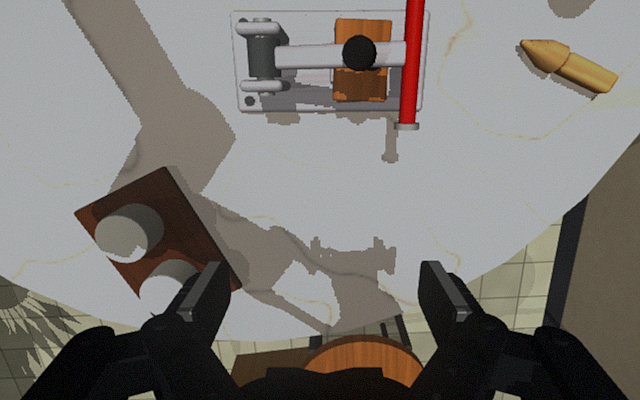

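The wrist image shows the bar's end cap at (406,124), close to the predicted (403,118). It also shows the arm, the knob at (358,53) and the stack below. The estimate holds, so I'm moving above the grip point.

Emit:
{"fn": "send_rows", "kwargs": {
  "increments": [
    {"gripper": -1,"linear": [0.042,0.036,-0.03],"delta_rot": [0,0,0]},
    {"gripper": -1,"linear": [0.084,0.072,-0.07],"delta_rot": [0,0,0]},
    {"gripper": -1,"linear": [0.084,0.072,-0.07],"delta_rot": [0,0,0]},
    {"gripper": -1,"linear": [0.084,0.072,-0.07],"delta_rot": [0,0,0]},
    {"gripper": -1,"linear": [0.084,0.072,-0.07],"delta_rot": [0,0,0]},
    {"gripper": -1,"linear": [0.084,0.072,-0.07],"delta_rot": [0,0,0]}
  ]
}}

```text
clock: 2.1
position: [0.5625, -0.2335, 0.2112]
ee_rot: [0.001, 0.724, 0.689, -0.0]
contact_force: [-0.5, -0.3, -0.1]
width: 0.0855
gripper_force: 0.0
```

```bash
python3 - <<'E'
from h import *
p=snap('wrist','w2'); print(get_state()['position'],get_state()['ee_rot'])
# red mask -> axis line
h=cv2.cvtColor(p,cv2.COLOR_BGR2HSV); m=((h[...,0]<8)|(h[...,0]>172))&(h[...,1]>180)&(h[...,2]>90)
ys,xs=np.nonzero(m); print(len(xs),xs.min(),xs.max(),ys.min(),ys.max())
for y in range(ys.min(),ys.max(),25):
    r=xs[ys==y]; print(y,r.min(),r.max(),toz('w2',[r.mean(),y],.131).round(4))
E
```

```text
[ 0.56249063 -0.23352346  0.21140371] [1.13923428e-03 7.24437528e-01 6.89339514e-01 7.13006652e-05]
2837 312 332 66 224
66 314 328 [[ 0.5643 -0.1381  0.131 ]]
91 313 331 [[ 0.5638 -0.1557  0.131 ]]
116 313 332 [[ 0.5633 -0.1741  0.131 ]]
141 315 331 [[ 0.5627 -0.1934  0.131 ]]
166 314 331 [[ 0.5613 -0.2136  0.131 ]]
191 315 330 [[ 0.5602 -0.2348  0.131 ]]
216 315 328 [[ 0.5582 -0.2571  0.131 ]]
```

View pics/w2.png

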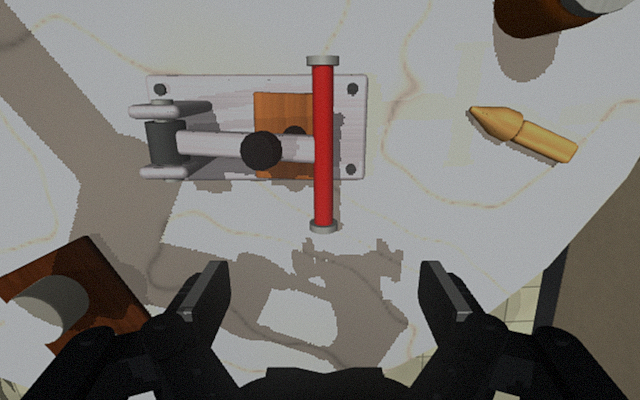

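The bar runs from about (322,62) to (322,226), with the arm meeting it near row 148. The TCP is almost over the grip point, so I'm lowering and gripping.

Emit:
{"fn": "send_rows", "kwargs": {
  "increments": [
    {"gripper": -1,"linear": [-0.001,-0.001,-0.04],"delta_rot": [0,0,0]},
    {"gripper": -1,"linear": [-0.002,-0.001,-0.08],"delta_rot": [0,0,0]},
    {"gripper": -1,"linear": [-0.002,-0.001,-0.099],"delta_rot": [0,0,0]},
    {"gripper": -1,"linear": [-0.002,-0.001,-0.099],"delta_rot": [0,0,0]},
    {"gripper": 1,"linear": [-0.002,-0.001,-0.099],"delta_rot": [0,0,0]},
    {"gripper": 1,"linear": [-0.002,-0.001,-0.099],"delta_rot": [0,0,0]},
    {"gripper": 1,"linear": [-0.002,-0.001,-0.099],"delta_rot": [0,0,0]},
    {"gripper": 1,"linear": [-0.002,-0.001,-0.099],"delta_rot": [0,0,0]}
  ],
  "newtons": 60
}}

```text
clock: 2.95
position: [0.5615, -0.2335, 0.1124]
ee_rot: [0.001, 0.724, 0.69, 0.0]
contact_force: [0.5, -0.2, -0.2]
width: 0.0284
gripper_force: 0.0
```

Emit:
{"fn": "send_rows", "kwargs": {
  "increments": [
    {"gripper": 1,"linear": [0,0,0],"delta_rot": [0,0,0]},
    {"gripper": 1,"linear": [0,0,0],"delta_rot": [0,0,0]},
    {"gripper": 1,"linear": [0,0,0],"delta_rot": [0,0,0]},
    {"gripper": 1,"linear": [0,0,0],"delta_rot": [0,0,0]}
  ]
}}

```text
clock: 3.35
position: [0.5608, -0.233, 0.111]
ee_rot: [-0.0, 0.724, 0.69, -0.0]
contact_force: [0.2, 0.1, -0.0]
width: -0.0001
gripper_force: 0.0
```

```bash
python3 - <<'E'
from h import *
a=snap('scene','s3');b=snap('side','d3');w=snap('wrist','w3')
A=cv2.resize(a[190:320,150:290],(400,371));B=cv2.resize(b[90:220,320:460],(400,371))
W=cv2.resize(w,(360,225)); o=np.zeros((225,800,3),np.uint8);o[:,:360]=W
cv2.imwrite('pics/m3.png',np.vstack([np.hstack([A,B]),o]))
E
```

```text
(no output)
```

View pics/m3.png

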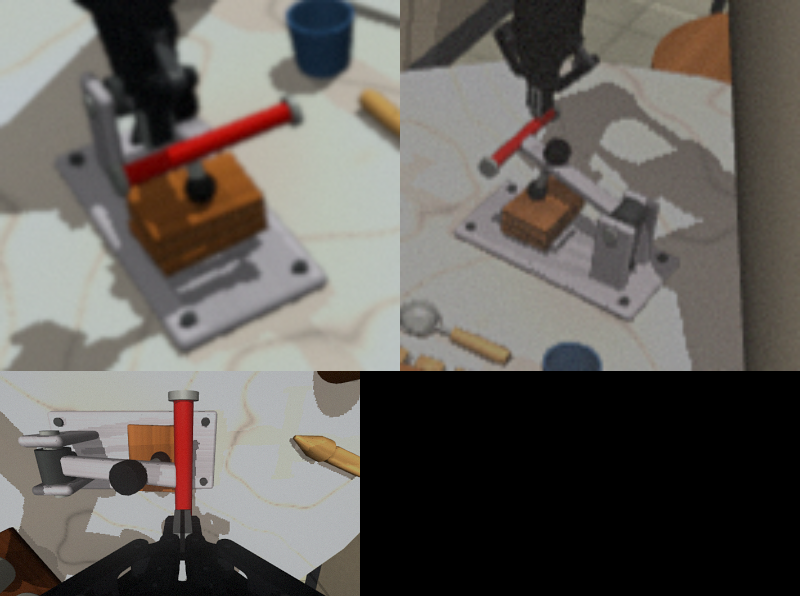

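```bash
python3 - <<'E'
from h import *
T=[get_state()['position']]
for f,ox,oy in(('s3',150,190),('d3',320,90)):
    q=proj(f,T+[[.5605,-.233,.131],[.5605,-.233,.10],[.5566,-.2577,.131],[.567,-.131,.131]]);print(f,q.round(1).tolist(),((q-[ox,oy])*400/140).round(0).tolist())
for f in('s3','d3','w2'):
    p=cv2.imread('pics/'+f+'.png');h=cv2.cvtColor(p,cv2.COLOR_BGR2HSV)
    m=(((h[...,0]<8)|(h[...,0]>172))&(h[...,1]>180)&(h[...,2]>80)).astype('uint8')
    n,l,st,c=cv2.connectedComponentsWithStats(m)
    for i in range(1,n):
        if st[i,4]>60: 
            pts=np.argwhere(l==i)[:,::-1].astype(np.float32);print(f,st[i].tolist(),c[i].round(1),cv2.minAreaRect(pts))
E
```

```text
s3 [[206.5, 254.7], [205.1, 246.9], [207.2, 258.7], [192.4, 251.0], [252.3, 228.7]] [[161.0, 185.0], [157.0, 163.0], [163.0, 196.0], [121.0, 174.0], [292.0, 110.0]]
d3 [[366.8, 137.9], [367.3, 133.1], [366.6, 140.6], [372.1, 129.8], [349.4, 148.6]] [[134.0, 137.0], [135.0, 123.0], [133.0, 145.0], [149.0, 114.0], [84.0, 167.0]]
s3 [338, 89, 25, 19, 205] [348.3  98.6] ((348.6707458496094, 98.96342468261719), (27.642757415771484, 12.962423324584961), 51.34019470214844)
s3 [367, 89, 17, 19, 182] [374.9 100. ] ((376.6648864746094, 99.58918762207031), (15.292466163635254, 18.674453735351562), 17.10272979736328)
s3 [194, 226, 58, 29, 368] [221.9 239.9] ((222.44142150878906, 239.51271057128906), (7.45109224319458, 60.52543258666992), 66.4477310180664)
d3 [312, 382, 75, 18, 414] [350.1 394.6] ((349.0, 390.5), (74.0, 17.0), -0.0)
w2 [312, 65, 21, 160, 2907] [322.6 141.2] ((322.0, 144.5), (159.0, 20.0), 90.0)
```

Emit:
{"fn": "send_rows", "kwargs": {
  "increments": [
    {"gripper": 1,"linear": [0,0,-0.003],"delta_rot": [0,0,0]},
    {"gripper": 1,"linear": [0,0,-0.006],"delta_rot": [0,0,0]},
    {"gripper": 1,"linear": [0,0,-0.006],"delta_rot": [0,0,0]}
  ]
}}

```text
clock: 3.8
position: [0.5603, -0.2328, 0.1044]
ee_rot: [-0.001, 0.724, 0.69, -0.0]
contact_force: [-0.4, -0.0, -0.9]
width: -0.0002
gripper_force: 0.0
```

```bash
python3 - <<'E'
from h import *
T=get_state()['position']; print(proj('w3',[T+[0,0,.006],[.5605,-.233,.131],[.5605,-.26,.131]]))
a=cv2.imread('pics/s3.png');w=cv2.imread('pics/w3.png')
A=cv2.resize(a[205:285,175:255],(400,400),interpolation=cv2.INTER_CUBIC);W=cv2.resize(w[200:360,240:400],(400,400),interpolation=cv2.INTER_CUBIC)
cv2.imwrite('pics/m4.png',np.hstack([A,W]))
E
```

```text
[[324.9674426  228.41434808]
 [325.39495319 244.24831252]
 [327.61788004 287.03572078]]
```

View pics/m4.png

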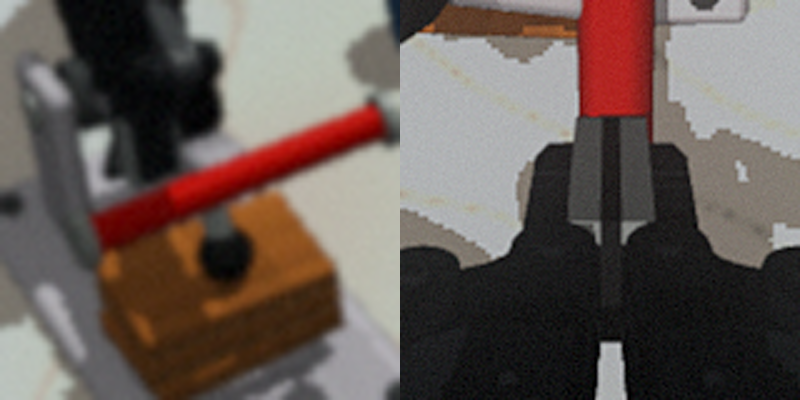

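The crops show the closed tips above and over the bar rather than around it. The tip edge is at wrist row 247, where the TCP should be at row 228. I'll raise clear and check the tip against the TCP reading.

Emit:
{"fn": "send_rows", "kwargs": {
  "increments": [
    {"gripper": 1,"linear": [0,0,0.05],"delta_rot": [0,0,0]},
    {"gripper": 1,"linear": [0,0,0.1],"delta_rot": [0,0,0]},
    {"gripper": 1,"linear": [0,0,0.1],"delta_rot": [0,0,0]},
    {"gripper": 1,"linear": [0,0,0.1],"delta_rot": [0,0,0]}
  ]
}}

```text
clock: 4.2
position: [0.5615, -0.2335, 0.2067]
ee_rot: [0.002, 0.724, 0.69, 0.001]
contact_force: [0.6, 0.9, -0.4]
width: -0.0
gripper_force: 0.0
```

```bash
python3 - <<'E'
from h import *
out=[];T=get_state()['position'];print(T)
for n,f in(('scene','s5'),('side','d5'),('wrist','w5')):
    p=snap(n,f);q=proj(f,T)[0];x,y=q.round().astype(int);print(f,q)
    x0=min(max(x-32,0),576);y0=min(max(y-40,0),320)
    c=cv2.resize(p[y0:y0+80,x0:x0+64],(264,330),interpolation=cv2.INTER_CUBIC)
    cv2.drawMarker(c,(int((q[0]-x0)*264/64),int((q[1]-y0)*330/80)),(0,255,0),0,20,1);out.append(c)
cv2.imwrite('pics/m5.png',np.hstack(out))
E
```

```text
[ 0.56152931 -0.23346822  0.20669173]
s5 [199.69795185 216.24682723]
d5 [369.07724985 113.57870012]
w5 [328.52130314 232.28914586]
```

View pics/m5.png

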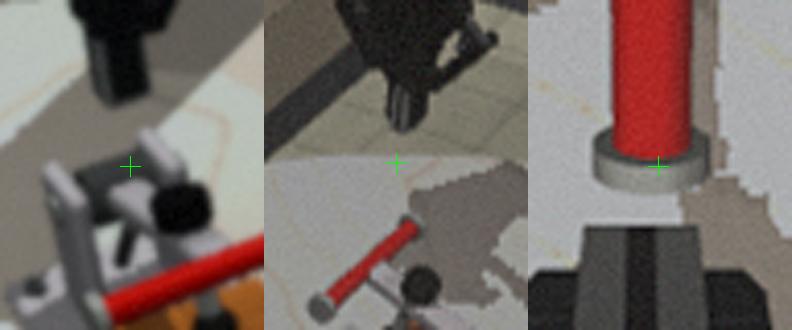

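The green mark is the reported TCP. In all three views the finger ends stop well short of it. I'll triangulate the true tip.

```bash
python3 - <<'E'
from h import *
from scipy.optimize import least_squares
T=np.array([.5615,-.2335,.2067])
r=least_squares(lambda p:np.r_[(proj('s5',p)-[198.3,199.5]).ravel(),(proj('d5',p)-[371.2,105.5]).ravel()],T)
print(r.x-T,r.cost,proj('w5',r.x))
for h in(0,.02,.03,.04,.05):print(h,*(proj(f,T+[0,0,h]).round(1) for f in('s5','d5','w5')))
E
```

```text
[-0.00522593  0.0043923   0.03324305] 0.1711080036504633 [[318.18152791 252.9110538 ]]
0 [[199.7 216.2]] [[369.1 113.6]] [[328.5 232.3]]
0.02 [[198.1 207.5]] [[369.6 108.2]] [[328.9 248. ]]
0.03 [[197.4 203. ]] [[369.9 105.5]] [[329.1 257.2]]
0.04 [[196.6 198.5]] [[370.2 102.7]] [[329.3 267.4]]
0.05 [[195.8 193.9]] [[370.5  99.9]] [[329.6 279. ]]
```

```bash
python3 - <<'E'
from h import *
from scipy.optimize import least_squares
r=least_squares(lambda p:np.r_[(proj('s0',p)-[211.9,226.4]).ravel(),(proj('d0',p)-[375,143.3]).ravel()],[.5,-.2,.1])
print(r.x,r.cost, proj('w2',r.x))
E
```

```text
[ 0.51289042 -0.19450893  0.13336164] 0.41055705452688473 [[259.97052055 146.07122077]]
```

Emit:
{"fn": "send_rows", "kwargs": {
  "increments": [
    {"gripper": -1,"linear": [0.003,-0.003,0],"delta_rot": [0,0,0]},
    {"gripper": -1,"linear": [0.003,-0.003,0],"delta_rot": [0,0,0]},
    {"gripper": -1,"linear": [0.003,-0.003,0],"delta_rot": [0,0,0]},
    {"gripper": -1,"linear": [0.003,-0.003,0],"delta_rot": [0,0,0]},
    {"gripper": -1,"linear": [0.003,-0.003,-0.03],"delta_rot": [0,0,0]},
    {"gripper": -1,"linear": [0.003,-0.003,-0.06],"delta_rot": [0,0,0]},
    {"gripper": -1,"linear": [0.003,-0.003,-0.09],"delta_rot": [0,0,0]},
    {"gripper": -1,"linear": [0.003,-0.003,-0.09],"delta_rot": [0,0,0]}
  ]
}}

```text
clock: 5.15
position: [0.5605, -0.2343, 0.1108]
ee_rot: [-0.004, 0.724, 0.69, -0.001]
contact_force: [-0.4, 0.8, -0.3]
width: 0.0854
gripper_force: 0.0
```

Emit:
{"fn": "send_rows", "kwargs": {
  "increments": [
    {"gripper": -1,"linear": [0.001,-0.001,-0.02],"delta_rot": [0,0,0]},
    {"gripper": -1,"linear": [0.001,-0.001,-0.034],"delta_rot": [0,0,0]},
    {"gripper": -1,"linear": [0.001,-0.001,-0.034],"delta_rot": [0,0,0]},
    {"gripper": 1,"linear": [0.001,-0.001,-0.034],"delta_rot": [0,0,0]},
    {"gripper": 1,"linear": [0.001,-0.001,-0.034],"delta_rot": [0,0,0]},
    {"gripper": 1,"linear": [0.001,-0.001,-0.034],"delta_rot": [0,0,0]},
    {"gripper": 1,"linear": [0.001,-0.001,-0.034],"delta_rot": [0,0,0]},
    {"gripper": 1,"linear": [0.001,-0.001,-0.034],"delta_rot": [0,0,0]}
  ],
  "newtons": 60
}}

```text
clock: 5.95
position: [0.5613, -0.237, 0.0817]
ee_rot: [-0.002, 0.723, 0.69, -0.002]
contact_force: [-5.7, 1.2, 4.4]
width: 0.0139
gripper_force: 58.3
```

Emit:
{"fn": "send_rows", "kwargs": {
  "increments": [
    {"gripper": 1,"linear": [0,0,0],"delta_rot": [0,0,0]},
    {"gripper": 1,"linear": [0,0,0],"delta_rot": [0,0,0]},
    {"gripper": 1,"linear": [0,0,0],"delta_rot": [0,0,0]}
  ]
}}

```text
clock: 6.25
position: [0.5614, -0.237, 0.0818]
ee_rot: [-0.002, 0.724, 0.69, -0.002]
contact_force: [-6.3, -0.2, 6.4]
width: 0.0135
gripper_force: 58.5
```

The 13.5 mm width on a 16 mm bar, with an upward push on the tool, suggests the tips pinch only the top of the bar. I'll open and go deeper.

Emit:
{"fn": "send_rows", "kwargs": {
  "increments": [
    {"gripper": -0.4,"linear": [0.001,0.001,0.002],"delta_rot": [0,0,0]},
    {"gripper": -0.4,"linear": [0.001,0.001,0.002],"delta_rot": [0,0,0]},
    {"gripper": -0.4,"linear": [0.001,0.001,0.002],"delta_rot": [0,0,0]},
    {"gripper": -0.4,"linear": [0.001,0.001,-0.02],"delta_rot": [0,0,0]},
    {"gripper": -0.4,"linear": [0.001,0.001,-0.02],"delta_rot": [0,0,0]},
    {"gripper": 1,"linear": [0.001,0.001,-0.02],"delta_rot": [0,0,0]},
    {"gripper": 1,"linear": [0.001,0.001,-0.02],"delta_rot": [0,0,0]},
    {"gripper": 1,"linear": [0.001,0.001,-0.02],"delta_rot": [0,0,0]}
  ],
  "newtons": 60
}}

```text
clock: 7.05
position: [0.5618, -0.236, 0.0616]
ee_rot: [-0.003, 0.723, 0.69, -0.003]
contact_force: [-19.3, -1.5, 10.8]
width: 0.0163
gripper_force: 8.9
```

Emit:
{"fn": "send_rows", "kwargs": {
  "increments": [
    {"gripper": 1,"linear": [0,0,0],"delta_rot": [0,0,0]},
    {"gripper": 1,"linear": [0,0,0],"delta_rot": [0,0,0]},
    {"gripper": 1,"linear": [0,0,0],"delta_rot": [0,0,0]}
  ]
}}

```text
clock: 7.35
position: [0.5611, -0.236, 0.0618]
ee_rot: [-0.003, 0.723, 0.69, -0.003]
contact_force: [-9.9, -1.7, 5.8]
width: 0.0144
gripper_force: 58.2
```

```bash
python3 - <<'E'
from h import *
print(get_state()['position'],get_state()['contact_force'],get_state()['width'],get_state()['gripper_force'])
a=snap('scene','s6');w=snap('wrist','w6');b=snap('side','d6')
A=cv2.resize(a[185:285,165:265],(265,265));W=cv2.resize(w[140:340,230:430],(265,265));B=cv2.resize(b[90:190,320:420],(265,265))
cv2.imwrite('pics/m6.png',np.hstack([A,W,B]))
E
```

```text
[ 0.56113395 -0.23598067  0.06183613] [-9.86801953 -1.71810702  5.75726524] 0.01439788406502822 58.21846961975098
```

View pics/m6.png

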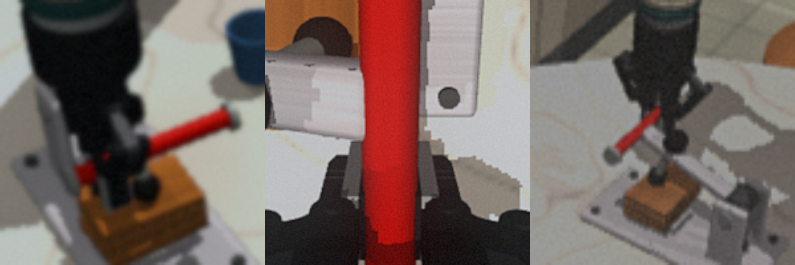

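The bar is now well between the pads, with the tips below it. Now I'll swing it up along the arc.

Emit:
{"fn": "send_rows", "kwargs": {
  "increments": [
    {"gripper": 1,"linear": [-0.003,0,0.01],"delta_rot": [0,0,0]},
    {"gripper": 1,"linear": [-0.009,0,0.023],"delta_rot": [0,0,0]},
    {"gripper": 1,"linear": [-0.02,0.001,0.041],"delta_rot": [0,0,0]},
    {"gripper": 1,"linear": [-0.034,0.002,0.058],"delta_rot": [0,0,0]},
    {"gripper": 1,"linear": [-0.05,0.0025,0.0735],"delta_rot": [0,0,0]},
    {"gripper": 1,"linear": [-0.05,0.0025,0.0735],"delta_rot": [0,0,0]}
  ]
}}

```text
clock: 8.1
position: [0.5144, -0.2339, 0.1364]
ee_rot: [0.001, 0.724, 0.69, -0.0]
contact_force: [-1.8, -2.0, -7.7]
width: 0.0143
gripper_force: 59.5
```

Emit:
{"fn": "send_rows", "kwargs": {
  "increments": [
    {"gripper": 1,"linear": [-0.0187,0.001,0.0127],"delta_rot": [0,0,0]},
    {"gripper": 1,"linear": [-0.039,0.002,0.0224],"delta_rot": [0,0,0]},
    {"gripper": 1,"linear": [-0.0605,0.003,0.029],"delta_rot": [0,0,0]},
    {"gripper": 1,"linear": [-0.0827,0.004,0.032],"delta_rot": [0,0,0]},
    {"gripper": 1,"linear": [-0.105,0.005,0.032],"delta_rot": [0,0,0]},
    {"gripper": 1,"linear": [-0.105,0.005,0.032],"delta_rot": [0,0,0]}
  ]
}}

```text
clock: 8.7
position: [0.4136, -0.2297, 0.1726]
ee_rot: [0.006, 0.724, 0.69, 0.002]
contact_force: [-2.7, 3.2, 18.3]
width: 0.0145
gripper_force: 62.6
```

Emit:
{"fn": "send_rows", "kwargs": {
  "increments": [
    {"gripper": 1,"linear": [-0.011,0.001,0.002],"delta_rot": [0,0,0]},
    {"gripper": 1,"linear": [-0.022,0.001,0.001],"delta_rot": [0,0,0]},
    {"gripper": 1,"linear": [-0.0436,0.002,-0.006],"delta_rot": [0,0,0]},
    {"gripper": 1,"linear": [-0.0636,0.003,-0.016],"delta_rot": [0,0,0]},
    {"gripper": 1,"linear": [-0.07,0.0035,-0.02],"delta_rot": [0,0,0]},
    {"gripper": 1,"linear": [-0.07,0.0035,-0.02],"delta_rot": [0,0,0]}
  ]
}}

```text
clock: 9.3
position: [0.3371, -0.2259, 0.1456]
ee_rot: [-0.001, 0.724, 0.69, -0.003]
contact_force: [-6.4, -5.0, -2.7]
width: 0.0141
gripper_force: 65.1
```

Emit:
{"fn": "send_rows", "kwargs": {
  "increments": [
    {"gripper": -1,"linear": [0,0,0],"delta_rot": [0,0,0]},
    {"gripper": -1,"linear": [0,0,0],"delta_rot": [0,0,0]},
    {"gripper": -1,"linear": [0,0,0],"delta_rot": [0,0,0]},
    {"gripper": -1,"linear": [0,0,0],"delta_rot": [0,0,0]},
    {"gripper": -1,"linear": [0,0,0.05],"delta_rot": [0,0,0]},
    {"gripper": -1,"linear": [0,0,0.1],"delta_rot": [0,0,0]},
    {"gripper": -1,"linear": [0,0,0.14],"delta_rot": [0,0,0]},
    {"gripper": -1,"linear": [0,0,0.14],"delta_rot": [0,0,0]}
  ]
}}

```text
clock: 10.1
position: [0.3438, -0.2275, 0.2925]
ee_rot: [0.006, 0.724, 0.69, 0.001]
contact_force: [0.5, -1.0, -0.1]
width: 0.0854
gripper_force: 0.0
```

Emit:
{"fn": "send_rows", "kwargs": {
  "increments": [
    {"gripper": -1,"linear": [0.02,0.004,0.0],"delta_rot": [0,0,-0.14]},
    {"gripper": -1,"linear": [0.04,0.008,0.0],"delta_rot": [0,0,-0.28]},
    {"gripper": -1,"linear": [0.06,0.012,0.0],"delta_rot": [0,0,-0.42]},
    {"gripper": -1,"linear": [0.08,0.016,0.0],"delta_rot": [0,0,-0.56]},
    {"gripper": -1,"linear": [0.1,0.02,0.0],"delta_rot": [0,0,-0.7]},
    {"gripper": -1,"linear": [0.12,0.024,0],"delta_rot": [0,0,-0.84]},
    {"gripper": -1,"linear": [0.14,0.028,0],"delta_rot": [0,0,-0.98]},
    {"gripper": -1,"linear": [0.15,0.03,0],"delta_rot": [0,0,-1.12]}
  ]
}}

```text
clock: 10.9
position: [0.4923, -0.1944, 0.2853]
ee_rot: [-0.001, 0.98, 0.198, -0.0]
contact_force: [-0.6, -0.0, -0.1]
width: 0.0851
gripper_force: 0.0
```

Emit:
{"fn": "send_rows", "kwargs": {
  "increments": [
    {"gripper": -1,"linear": [0.01,0,-0.02],"delta_rot": [0,0,-0.14]},
    {"gripper": -1,"linear": [0.02,0,-0.04],"delta_rot": [0,0,-0.28]},
    {"gripper": -1,"linear": [0.026,0.002,-0.06],"delta_rot": [0,0,-0.45]},
    {"gripper": -1,"linear": [0.026,0.002,-0.09],"delta_rot": [0,0,-0.45]},
    {"gripper": -1,"linear": [0.026,0.002,-0.09],"delta_rot": [0,0,-0.45]},
    {"gripper": -1,"linear": [0.026,0.002,-0.09],"delta_rot": [0,0,-0.45]}
  ]
}}

```text
clock: 11.5
position: [0.5165, -0.1928, 0.1961]
ee_rot: [-0.0, 1.0, -0.023, -0.001]
contact_force: [0.5, 0.7, 0.3]
width: 0.0854
gripper_force: 0.0
```

```bash
python3 - <<'E'
from h import *
s=get_state();print(s['position'],s['ee_rot'])
w=snap('wrist','w7');a=snap('scene','s7');b=snap('side','d7')
W=cv2.resize(w,(560,350));A=cv2.resize(a[170:310,170:270],(240,336))
A=cv2.copyMakeBorder(A,0,14,0,0,0)
cv2.imwrite('pics/m7.png',np.hstack([W,A]))
E
```

```text
[ 0.51647187 -0.19279164  0.19614074] [-3.51148302e-04  9.99730431e-01 -2.32023558e-02 -7.69482339e-04]
```

View pics/m7.png

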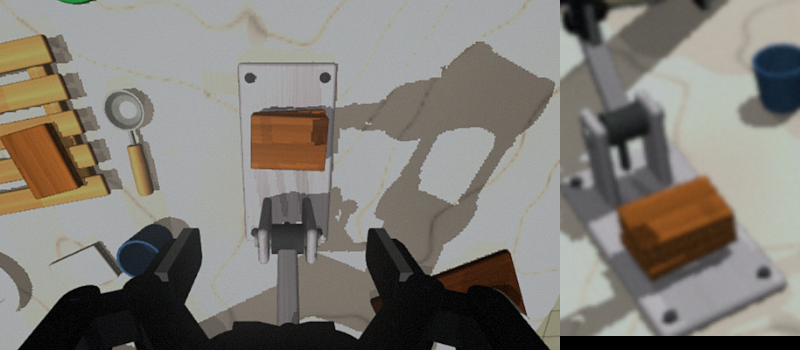

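The arm is now open and leaning back. The stack top is at about (250–327, 112–170) in the montage's wrist panel.

```bash
python3 - <<'E'
from h import *
p=cv2.imread('pics/w7.png');h=cv2.cvtColor(p,cv2.COLOR_BGR2HSV)
m=((h[...,0]>3)&(h[...,0]<20)&(h[...,1]>110)&(h[...,2]>50)).astype('uint8'); r=np.zeros_like(m); r[105:205,270:390]=m[105:205,270:390]
pts=np.argwhere(r)[:,::-1]; hull=cv2.convexHull(pts.astype(np.int32)); ap=cv2.approxPolyDP(hull,4,True)[:,0]
print(ap.tolist())
for z in(.060,.072):print(z,toz('w7',ap,z).round(4).tolist())
C=p[100:205,265:395]; cv2.imwrite('pics/c7.png',np.hstack([cv2.resize(C,(520,420),interpolation=cv2.INTER_CUBIC)]))
E
```

```text
[[371, 127], [369, 194], [287, 191], [290, 129]]
0.06 [[0.5581, -0.2399, 0.06], [0.4913, -0.2378, 0.06], [0.4983, -0.155, 0.06], [0.5599, -0.163, 0.06]]
0.072 [[0.5596, -0.2383, 0.072], [0.4953, -0.2363, 0.072], [0.5021, -0.1566, 0.072], [0.5613, -0.1643, 0.072]]
```

View pics/c7.png

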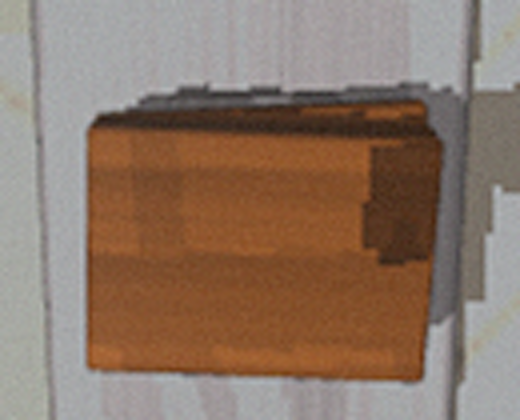

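The top coaster lies with its long side along world y and its 62 mm side along world x. I'll therefore close along x, and first touch the stack top with shut fingers to get its height in TCP terms.

Emit:
{"fn": "send_rows", "kwargs": {
  "increments": [
    {"gripper": 1,"linear": [0.002,-0.001,0],"delta_rot": [0,0,0.145]},
    {"gripper": 1,"linear": [0.004,-0.002,0],"delta_rot": [0,0,0.29]},
    {"gripper": 1,"linear": [0.006,-0.003,0],"delta_rot": [0,0,0.435]},
    {"gripper": 1,"linear": [0.008,-0.004,0],"delta_rot": [0,0,0.58]},
    {"gripper": 1,"linear": [0.01,-0.005,0],"delta_rot": [0,0,0.725]},
    {"gripper": 1,"linear": [0.012,-0.006,0],"delta_rot": [0,0,0.87]},
    {"gripper": 1,"linear": [0.013,-0.006,0],"delta_rot": [0,0,1.015]},
    {"gripper": 1,"linear": [0.013,-0.006,0],"delta_rot": [0,0,1.16]}
  ],
  "newtons": 40
}}

```text
clock: 12.45
position: [0.5307, -0.1996, 0.1982]
ee_rot: [0.001, 0.848, 0.531, 0.001]
contact_force: [0.5, 0.4, 0.6]
width: 0.0001
gripper_force: 0.0
```

Emit:
{"fn": "send_rows", "kwargs": {
  "increments": [
    {"gripper": 1,"linear": [0,0,-0.03],"delta_rot": [0,0,0.145]},
    {"gripper": 1,"linear": [0,0,-0.06],"delta_rot": [0,0,0.29]},
    {"gripper": 1,"linear": [0,0,-0.09],"delta_rot": [0,0,0.42]},
    {"gripper": 1,"linear": [0,0,-0.11],"delta_rot": [0,0,0.42]},
    {"gripper": 1,"linear": [0,0,-0.125],"delta_rot": [0,0,0.42]},
    {"gripper": 1,"linear": [0,0,-0.13],"delta_rot": [0,0,0.42]},
    {"gripper": 1,"linear": [0,0,-0.13],"delta_rot": [0,0,0.42]}
  ]
}}

```text
clock: 13.15
position: [0.5301, -0.1993, 0.067]
ee_rot: [0.0, 0.72, 0.694, 0.0]
contact_force: [0.2, 0.1, -0.1]
width: 0.0002
gripper_force: 0.0
```

Emit:
{"fn": "send_rows", "kwargs": {
  "increments": [
    {"gripper": 1,"linear": [0,0,-0.005],"delta_rot": [0,0,0]},
    {"gripper": 1,"linear": [0,0,-0.008],"delta_rot": [0,0,0]},
    {"gripper": 1,"linear": [0,0,-0.008],"delta_rot": [0,0,0]}
  ]
}}

```text
clock: 13.45
position: [0.5298, -0.1991, 0.0588]
ee_rot: [0.0, 0.72, 0.694, 0.0]
contact_force: [0.2, -0.2, 0.1]
width: -0.0001
gripper_force: 0.0
```

Emit:
{"fn": "send_rows", "kwargs": {
  "increments": [
    {"gripper": 1,"linear": [0,0,-0.004],"delta_rot": [0,0,0]},
    {"gripper": 1,"linear": [0,0,-0.008],"delta_rot": [0,0,0]},
    {"gripper": 1,"linear": [0,0,-0.012],"delta_rot": [0,0,0]},
    {"gripper": 1,"linear": [0,0,-0.012],"delta_rot": [0,0,0]}
  ]
}}

```text
clock: 13.85
position: [0.5292, -0.1988, 0.0457]
ee_rot: [-0.001, 0.72, 0.694, -0.0]
contact_force: [-0.3, -0.1, -0.3]
width: 0.0
gripper_force: 0.0
```

Emit:
{"fn": "send_rows", "kwargs": {
  "increments": [
    {"gripper": 1,"linear": [0,0,-0.003],"delta_rot": [0,0,0]},
    {"gripper": 1,"linear": [0,0,-0.006],"delta_rot": [0,0,0]},
    {"gripper": 1,"linear": [0,0,-0.006],"delta_rot": [0,0,0]}
  ]
}}

```text
clock: 14.15
position: [0.5295, -0.1989, 0.0401]
ee_rot: [-0.0, 0.72, 0.694, -0.0]
contact_force: [0.2, -0.1, -0.0]
width: -0.0001
gripper_force: 0.0
```

Emit:
{"fn": "send_rows", "kwargs": {
  "increments": [
    {"gripper": 1,"linear": [0,0,-0.003],"delta_rot": [0,0,0]},
    {"gripper": 1,"linear": [0,0,-0.005],"delta_rot": [0,0,0]},
    {"gripper": 1,"linear": [0,0,-0.005],"delta_rot": [0,0,0]}
  ]
}}

```text
clock: 14.45
position: [0.5295, -0.1989, 0.0352]
ee_rot: [-0.0, 0.72, 0.694, -0.0]
contact_force: [-0.3, 0.6, -0.7]
width: 0.0001
gripper_force: 0.0
```

Emit:
{"fn": "send_rows", "kwargs": {
  "increments": [
    {"gripper": 1,"linear": [0,0,-0.002],"delta_rot": [0,0,0]},
    {"gripper": 1,"linear": [0,0,-0.004],"delta_rot": [0,0,0]},
    {"gripper": 1,"linear": [0,0,-0.004],"delta_rot": [0,0,0]}
  ]
}}

```text
clock: 14.75
position: [0.5296, -0.199, 0.0313]
ee_rot: [-0.0, 0.72, 0.694, -0.0]
contact_force: [0.2, 0.2, -0.3]
width: -0.0002
gripper_force: 0.0
```

Emit:
{"fn": "send_rows", "kwargs": {
  "increments": [
    {"gripper": 1,"linear": [0,0,-0.002],"delta_rot": [0,0,0]},
    {"gripper": 1,"linear": [0,0,-0.004],"delta_rot": [0,0,0]},
    {"gripper": 1,"linear": [0,0,-0.004],"delta_rot": [0,0,0]}
  ]
}}

```text
clock: 15.05
position: [0.5295, -0.1989, 0.0272]
ee_rot: [-0.0, 0.72, 0.694, -0.0]
contact_force: [0.2, -0.5, -0.3]
width: -0.0003
gripper_force: 0.0
```

Emit:
{"fn": "send_rows", "kwargs": {
  "increments": [
    {"gripper": 1,"linear": [0,0,-0.002],"delta_rot": [0,0,0]},
    {"gripper": 1,"linear": [0,0,-0.003],"delta_rot": [0,0,0]},
    {"gripper": 1,"linear": [0,0,-0.003],"delta_rot": [0,0,0]}
  ]
}}

```text
clock: 15.35
position: [0.5296, -0.199, 0.0244]
ee_rot: [-0.0, 0.72, 0.694, -0.0]
contact_force: [0.0, 0.2, -1.1]
width: -0.0001
gripper_force: 0.0
```

Emit:
{"fn": "send_rows", "kwargs": {
  "increments": [
    {"gripper": 1,"linear": [0,0,-0.002],"delta_rot": [0,0,0]},
    {"gripper": 1,"linear": [0,0,-0.003],"delta_rot": [0,0,0]},
    {"gripper": 1,"linear": [0,0,-0.003],"delta_rot": [0,0,0]}
  ]
}}

```text
clock: 15.65
position: [0.5296, -0.199, 0.0214]
ee_rot: [-0.0, 0.72, 0.694, -0.0]
contact_force: [-0.4, 0.8, -0.8]
width: -0.0001
gripper_force: 0.0
```

Emit:
{"fn": "send_rows", "kwargs": {
  "increments": [
    {"gripper": 1,"linear": [0,0,-0.002],"delta_rot": [0,0,0]},
    {"gripper": 1,"linear": [0,0,-0.003],"delta_rot": [0,0,0]},
    {"gripper": 1,"linear": [0,0,-0.003],"delta_rot": [0,0,0]}
  ]
}}

```text
clock: 15.95
position: [0.5299, -0.1991, 0.0211]
ee_rot: [0.001, 0.72, 0.694, 0.0]
contact_force: [-4.2, 1.9, 15.6]
width: -0.0001
gripper_force: 7.8
```

Contact came at TCP z = 0.021, so the physical tips sit about 39 mm behind the TCP (stack of three, top at 60 mm). Now I'll grip the top coaster.

Emit:
{"fn": "send_rows", "kwargs": {
  "increments": [
    {"gripper": -1,"linear": [0,0,0.025],"delta_rot": [0,0,0]},
    {"gripper": -1,"linear": [0,0,0.025],"delta_rot": [0,0,0]},
    {"gripper": -1,"linear": [0,0,0.025],"delta_rot": [0,0,0]},
    {"gripper": -1,"linear": [0,0,0.025],"delta_rot": [0,0,0]},
    {"gripper": -1,"linear": [0,0,0.025],"delta_rot": [0,0,0]},
    {"gripper": -1,"linear": [0,0,0.025],"delta_rot": [0,0,0]},
    {"gripper": -1,"linear": [0,0,0.005],"delta_rot": [0,0,0]},
    {"gripper": -1,"linear": [0,0,-0.013],"delta_rot": [0,0,0]}
  ]
}}

```text
clock: 16.75
position: [0.53, -0.1992, 0.0051]
ee_rot: [0.0, 0.72, 0.694, 0.0]
contact_force: [-0.1, 0.3, 0.4]
width: 0.0852
gripper_force: 0.0
```

Emit:
{"fn": "send_rows", "kwargs": {
  "increments": [
    {"gripper": -1,"linear": [0,0,0],"delta_rot": [0,0,0]},
    {"gripper": 1,"linear": [0,0,0],"delta_rot": [0,0,0]},
    {"gripper": 1,"linear": [0,0,0],"delta_rot": [0,0,0]},
    {"gripper": 1,"linear": [0,0,0],"delta_rot": [0,0,0]},
    {"gripper": 1,"linear": [0,0,0],"delta_rot": [0,0,0]},
    {"gripper": 1,"linear": [0,0,0],"delta_rot": [0,0,0]}
  ],
  "newtons": 40
}}

```text
clock: 17.35
position: [0.5306, -0.1995, 0.0065]
ee_rot: [0.001, 0.72, 0.694, 0.0]
contact_force: [1.0, 0.8, 4.5]
width: 0.0604
gripper_force: 44.4
```

Emit:
{"fn": "send_rows", "kwargs": {
  "increments": [
    {"gripper": 1,"linear": [0,0,0.02],"delta_rot": [0,0,0]},
    {"gripper": 1,"linear": [0,0,0.05],"delta_rot": [0,0,0]},
    {"gripper": 1,"linear": [0,0,0.1],"delta_rot": [0,0,0]},
    {"gripper": 1,"linear": [0,0,0.14],"delta_rot": [0,0,0]},
    {"gripper": 1,"linear": [0,0,0.14],"delta_rot": [0,0,0]}
  ]
}}

```text
clock: 17.85
position: [0.5337, -0.201, 0.1519]
ee_rot: [0.006, 0.72, 0.694, 0.002]
contact_force: [0.1, -0.4, -0.4]
width: 0.061
gripper_force: 43.9
```

```bash
python3 - <<'E'
from h import *
s=get_state();print(s['position'],s['width'],s['gripper_force'])
a=snap('scene','s8');b=snap('side','d8')
A=cv2.resize(a[170:310,165:275],(314,400),interpolation=cv2.INTER_CUBIC);B=cv2.resize(b[190:310,230:370],(467,400),interpolation=cv2.INTER_CUBIC)
cv2.imwrite('pics/m8.png',np.hstack([A,B]))
E
```

```text
[ 0.53368702 -0.20100216  0.15187037] 0.061028776851022634 43.92569839954376
```

View pics/m8.png

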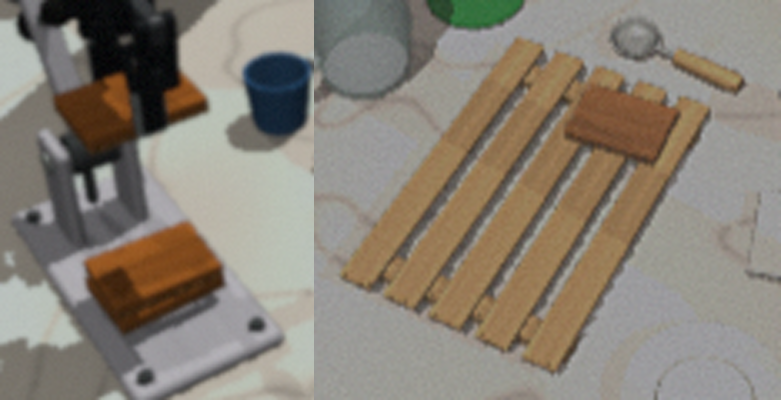

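One coaster is held, and the rest of the stack stayed put. The rack corners, in the right panel, are (517,38), (342,277), (556,372) and (709,110). Its coaster spans about (567–679, 87–155).

```bash
cat >> h.py <<'E'
def rackpose(f,px):
    P=toz(f,px,.022)[:,:2]  # order: (+x? ) fitted to model by procrustes
    m=np.array([[.1,-.15],[.1,.15],[-.1,.15],[-.1,-.15]]); c=P.mean(0); H=m.T@(P-c); U,_,V=np.linalg.svd(H); Rm=V.T@np.diag([1,np.linalg.det(V.T@U.T)])@U.T
    return c,Rm,(P-c)@Rm-m
E
python3 - <<'E'
from h import *
c,Rm,r=rackpose('d8',[[290.9,201.4],[238.4,273.1],[302.5,301.6],[348.4,223]])
print(c,Rm,'yaw',np.arctan2(Rm[1,0],Rm[0,0]));print(r.round(3))
C=toz('d8',[[313.3,216.1],[339.4,225.4],[331.5,235],[305.8,226.6]],.034)[:,:2];print(C.round(3),((C-c)@Rm).round(3))
for l in([-.055,.1],[.055,.1],[.0,.005],[-.055,0.0],[.055,0]):print(l,(c+Rm@l).round(4))
print('pitcher',toz('d8',[[230+(365-314)/3.336,190+70/3.33]],0))
E
```

```text
[0.52692744 0.21160325] [[ 0.98917892 -0.14671422]
 [ 0.14671422  0.98917892]] yaw 0.14724572191820362
[[-0.001  0.001]
 [-0.003 -0.002]
 [ 0.002 -0.002]
 [ 0.001  0.004]]
[[0.547 0.098]
 [0.463 0.084]
 [0.462 0.128]
 [0.542 0.144]] [[ 0.003 -0.115]
 [-0.082 -0.116]
 [-0.077 -0.073]
 [ 0.005 -0.069]]
[-0.055, 0.1] [0.4579 0.3025]
[0.055, 0.1] [0.5667 0.3186]
[0.0, 0.005] [0.5262 0.2165]
[-0.055, 0.0] [0.4725 0.2035]
[0.055, 0] [0.5813 0.2197]
pitcher [[0.754152   0.17746884 0.        ]]
```

Emit:
{"fn": "send_rows", "kwargs": {
  "increments": [
    {"gripper": 1,"linear": [0.003,0.04,0.01],"delta_rot": [0,0,0.02]},
    {"gripper": 1,"linear": [0.006,0.08,0.01],"delta_rot": [0,0,0.05]},
    {"gripper": 1,"linear": [0.009,0.12,0.01],"delta_rot": [0,0,0.08]},
    {"gripper": 1,"linear": [0.012,0.16,0.01],"delta_rot": [0,0,0.11]},
    {"gripper": 1,"linear": [0.015,0.2,0.01],"delta_rot": [0,0,0.14]},
    {"gripper": 1,"linear": [0.018,0.24,0.01],"delta_rot": [0,0,0.17]},
    {"gripper": 1,"linear": [0.02,0.28,0.01],"delta_rot": [0,0,0.184]},
    {"gripper": 1,"linear": [0.022,0.32,0.01],"delta_rot": [0,0,0.184]}
  ]
}}

```text
clock: 18.75
position: [0.55, 0.1224, 0.1531]
ee_rot: [-0.002, 0.654, 0.757, -0.002]
contact_force: [0.5, -0.1, -0.7]
width: 0.061
gripper_force: 43.9
```

Emit:
{"fn": "send_rows", "kwargs": {
  "increments": [
    {"gripper": 1,"linear": [0.003,0.04,0],"delta_rot": [0,0,0]},
    {"gripper": 1,"linear": [0.006,0.08,0],"delta_rot": [0,0,0]},
    {"gripper": 1,"linear": [0.008,0.12,0],"delta_rot": [0,0,0]},
    {"gripper": 1,"linear": [0.01,0.16,0],"delta_rot": [0,0,0]},
    {"gripper": 1,"linear": [0.01,0.194,0],"delta_rot": [0,0,0]},
    {"gripper": 1,"linear": [0.01,0.194,0],"delta_rot": [0,0,0]}
  ]
}}

```text
clock: 19.35
position: [0.5599, 0.3189, 0.1524]
ee_rot: [-0.002, 0.652, 0.758, -0.001]
contact_force: [-0.4, -0.1, -0.6]
width: 0.0606
gripper_force: 43.9
```

Emit:
{"fn": "send_rows", "kwargs": {
  "increments": [
    {"gripper": 1,"linear": [0.006,-0.006,-0.04],"delta_rot": [0,0,0]},
    {"gripper": 1,"linear": [0.006,-0.006,-0.08],"delta_rot": [0,0,0]},
    {"gripper": 1,"linear": [0.006,-0.006,-0.12],"delta_rot": [0,0,0]},
    {"gripper": 1,"linear": [0.006,-0.006,-0.15],"delta_rot": [0,0,0]},
    {"gripper": 1,"linear": [0.006,-0.006,-0.163],"delta_rot": [0,0,0]},
    {"gripper": 1,"linear": [0.006,-0.006,-0.168],"delta_rot": [0,0,0]},
    {"gripper": 1,"linear": [0.006,-0.006,-0.168],"delta_rot": [0,0,0]}
  ]
}}

```text
clock: 20.05
position: [0.5678, 0.3085, -0.0127]
ee_rot: [-0.0, 0.654, 0.757, -0.0]
contact_force: [0.2, 0.8, 0.4]
width: 0.0605
gripper_force: 43.8
```

Emit:
{"fn": "send_rows", "kwargs": {
  "increments": [
    {"gripper": 1,"linear": [0,0.002,-0.003],"delta_rot": [0,0,0]},
    {"gripper": 1,"linear": [0,0.002,-0.005],"delta_rot": [0,0,0]},
    {"gripper": 1,"linear": [0,0.002,-0.005],"delta_rot": [0,0,0]}
  ]
}}

```text
clock: 20.35
position: [0.5683, 0.3112, -0.0165]
ee_rot: [0.0, 0.654, 0.757, 0.001]
contact_force: [-0.8, -0.5, -0.5]
width: 0.0607
gripper_force: 43.8
```

Emit:
{"fn": "send_rows", "kwargs": {
  "increments": [
    {"gripper": 1,"linear": [0,0,-0.003],"delta_rot": [0,0,0]},
    {"gripper": 1,"linear": [0,0,-0.003],"delta_rot": [0,0,0]}
  ]
}}

```text
clock: 20.55
position: [0.5685, 0.3113, -0.0195]
ee_rot: [0.0, 0.654, 0.757, 0.001]
contact_force: [-0.3, -0.1, 2.9]
width: 0.0606
gripper_force: 44.3
```

Contact came where predicted. Releasing with a small opening, then returning to the press.

Emit:
{"fn": "send_rows", "kwargs": {
  "increments": [
    {"gripper": -0.7,"linear": [0,0,0.001],"delta_rot": [0,0,0]},
    {"gripper": -0.7,"linear": [0,0,0.001],"delta_rot": [0,0,0]},
    {"gripper": -0.7,"linear": [0,0,0.001],"delta_rot": [0,0,0]},
    {"gripper": -0.7,"linear": [0,0,0.02],"delta_rot": [0,0,0]},
    {"gripper": -1,"linear": [0,0,0.06],"delta_rot": [0,0,0]},
    {"gripper": -1,"linear": [0,0,0.11],"delta_rot": [0,0,0]},
    {"gripper": -1,"linear": [0,-0.03,0.15],"delta_rot": [0,0,0]},
    {"gripper": -1,"linear": [0,-0.07,0.17],"delta_rot": [0,0,0]}
  ]
}}

```text
clock: 21.35
position: [0.5699, 0.2424, 0.1538]
ee_rot: [0.002, 0.652, 0.758, 0.003]
contact_force: [0.8, -0.4, 0.2]
width: 0.0857
gripper_force: 0.0
```

Emit:
{"fn": "send_rows", "kwargs": {
  "increments": [
    {"gripper": -1,"linear": [-0.003,-0.045,0],"delta_rot": [0,0,-0.02]},
    {"gripper": -1,"linear": [-0.006,-0.09,0],"delta_rot": [0,0,-0.04]},
    {"gripper": -1,"linear": [-0.01,-0.135,0],"delta_rot": [0,0,-0.06]},
    {"gripper": -1,"linear": [-0.015,-0.18,0],"delta_rot": [0,0,-0.08]},
    {"gripper": -1,"linear": [-0.02,-0.225,0],"delta_rot": [0,0,-0.1]},
    {"gripper": -1,"linear": [-0.025,-0.27,0],"delta_rot": [0,0,-0.12]},
    {"gripper": -1,"linear": [-0.03,-0.315,0],"delta_rot": [0,0,-0.14]},
    {"gripper": -1,"linear": [-0.034,-0.36,0],"delta_rot": [0,0,-0.15]}
  ]
}}

```text
clock: 22.15
position: [0.5331, -0.1207, 0.1496]
ee_rot: [0.0, 0.709, 0.705, 0.0]
contact_force: [0.9, 0.0, 1.1]
width: 0.0854
gripper_force: 0.0
```

```bash
python3 - <<'E'
from h import *
s=get_state();print(s['position'],s['ee_rot'])
b=snap('side','d9');w=snap('wrist','w9')
# rack shift check vs d8
x0,y0,x1,y1=232,192,365,310
a=cv2.cvtColor(cv2.imread('pics/d8.png')[y0:y1,x0:x1],6).astype(np.float32);c=cv2.cvtColor(b[y0:y1,x0:x1],6).astype(np.float32)
print(cv2.phaseCorrelate(a,c,cv2.createHanningWindow(a.shape[::-1],cv2.CV_32F)))
h=cv2.cvtColor(b,cv2.COLOR_BGR2HSV)
def brown(p):
    h=cv2.cvtColor(p,cv2.COLOR_BGR2HSV);return ((h[...,0]>3)&(h[...,0]<20)&(h[...,1]>110)&(h[...,2]>50)).astype('uint8')
m=brown(w);n,l,st,c=cv2.connectedComponentsWithStats(m)
for i in range(1,n):
    if st[i,4]>400:
        ap=cv2.approxPolyDP(cv2.convexHull(np.argwhere(l==i)[:,::-1].astype(np.int32)),4,True)[:,0]
        print(st[i].tolist(),ap.tolist());print(toz('w9',ap,.048).round(3).tolist())
E
```

```text
[ 0.53307112 -0.1207415   0.14957831] [1.02537735e-05 7.08756585e-01 7.05453115e-01 7.36872395e-05]
((0.37646119533651756, 0.021852801016109424), 0.6841462594491464)
[230, 26, 81, 16, 759] [[310, 29], [309, 36], [236, 41], [230, 34]]
[[0.522, -0.006, 0.048], [0.521, -0.011, 0.048], [0.464, -0.014, 0.048], [0.46, -0.009, 0.048]]
[592, 78, 48, 93, 1995] [[636, 170], [622, 165], [610, 150], [593, 81], [639, 79]]
[[0.806, -0.12, 0.048], [0.793, -0.116, 0.048], [0.779, -0.102, 0.048], [0.75, -0.046, 0.048], [0.786, -0.045, 0.048]]
[284, 205, 68, 86, 5398] [[349, 205], [349, 281], [344, 289], [285, 287], [288, 206]]
[[0.554, -0.151, 0.048], [0.556, -0.232, 0.048], [0.551, -0.241, 0.048], [0.492, -0.238, 0.048], [0.499, -0.152, 0.048]]
[510, 219, 113, 61, 1798] [[622, 265], [611, 278], [533, 249], [510, 221], [547, 221]]
[[0.821, -0.216, 0.048], [0.815, -0.23, 0.048], [0.731, -0.197, 0.048], [0.704, -0.168, 0.048], [0.738, -0.168, 0.048]]
[0, 365, 35, 31, 503] [[34, 371], [11, 395], [0, 385], [1, 379], [29, 365]]
[[0.209, -0.345, 0.048], [0.172, -0.38, 0.048], [0.164, -0.365, 0.048], [0.168, -0.356, 0.048], [0.206, -0.336, 0.048]]
```

Emit:
{"fn": "send_rows", "kwargs": {
  "increments": [
    {"gripper": -1,"linear": [-0.002,-0.04,0],"delta_rot": [0,0,-0.015]},
    {"gripper": -1,"linear": [-0.004,-0.077,0],"delta_rot": [0,0,-0.035]},
    {"gripper": -1,"linear": [-0.004,-0.077,-0.045],"delta_rot": [0,0,-0.035]},
    {"gripper": -1,"linear": [-0.004,-0.077,-0.09],"delta_rot": [0,0,-0.035]},
    {"gripper": -1,"linear": [-0.004,-0.077,-0.13],"delta_rot": [0,0,-0.035]},
    {"gripper": -1,"linear": [-0.004,-0.077,-0.15],"delta_rot": [0,0,-0.035]},
    {"gripper": -1,"linear": [-0.004,-0.077,-0.155],"delta_rot": [0,0,-0.035]},
    {"gripper": -1,"linear": [-0.004,-0.077,-0.155],"delta_rot": [0,0,-0.035]}
  ]
}}

```text
clock: 23.05
position: [0.5297, -0.1954, -0.0059]
ee_rot: [-0.001, 0.721, 0.693, -0.0]
contact_force: [0.7, 0.4, 1.2]
width: 0.0855
gripper_force: 0.0
```

Emit:
{"fn": "send_rows", "kwargs": {
  "increments": [
    {"gripper": -1,"linear": [0,0,0],"delta_rot": [0,0,0]}
  ]
}}

```text
clock: 23.15
position: [0.5311, -0.1963, -0.0041]
ee_rot: [0.001, 0.721, 0.693, 0.0]
contact_force: [-0.1, -0.5, -0.3]
width: 0.0853
gripper_force: 0.0
```

Emit:
{"fn": "send_rows", "kwargs": {
  "increments": [
    {"gripper": 1,"linear": [0,0,-0.001],"delta_rot": [0,0,0]},
    {"gripper": 1,"linear": [0,0,-0.001],"delta_rot": [0,0,0]},
    {"gripper": 1,"linear": [0,0,-0.001],"delta_rot": [0,0,0]},
    {"gripper": 1,"linear": [0,0,-0.001],"delta_rot": [0,0,0]},
    {"gripper": 1,"linear": [0,0,-0.001],"delta_rot": [0,0,0]},
    {"gripper": 1,"linear": [0,0,-0.001],"delta_rot": [0,0,0]}
  ],
  "newtons": 40
}}

```text
clock: 23.75
position: [0.5307, -0.1964, -0.0049]
ee_rot: [0.001, 0.721, 0.693, 0.001]
contact_force: [-0.7, 0.9, 6.4]
width: 0.0611
gripper_force: 43.9
```

Emit:
{"fn": "send_rows", "kwargs": {
  "increments": [
    {"gripper": 1,"linear": [0,0,0.02],"delta_rot": [0,0,0]},
    {"gripper": 1,"linear": [0,0,0.06],"delta_rot": [0,0,0]},
    {"gripper": 1,"linear": [0,0,0.11],"delta_rot": [0,0,0]},
    {"gripper": 1,"linear": [0,0,0.155],"delta_rot": [0,0,0]},
    {"gripper": 1,"linear": [0,0,0.155],"delta_rot": [0,0,0]}
  ]
}}

```text
clock: 24.25
position: [0.5343, -0.1983, 0.1561]
ee_rot: [0.007, 0.721, 0.693, 0.002]
contact_force: [0.8, -0.2, 0.9]
width: 0.0605
gripper_force: 43.8
```

```bash
python3 - <<'E'
from h import *
s=get_state();print(s['position'],s['width'],s['gripper_force'])
b=snap('side','d10');a=snap('scene','s10')
A=cv2.resize(a[170:310,165:275],(314,400),interpolation=cv2.INTER_CUBIC);B=cv2.resize(b[190:310,230:370],(467,400),interpolation=cv2.INTER_CUBIC)
cv2.imwrite('pics/m10.png',np.hstack([A,B]))
E
```

```text
[ 0.53428262 -0.1983335   0.15605743] 0.060548468219830565 43.75049829483032
```

View pics/m10.png

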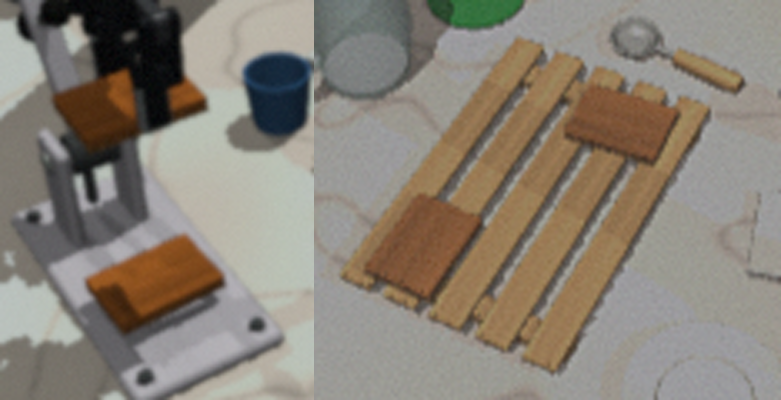

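The press has one coaster left and the second is in hand. The rack is unmoved, with the first placed coaster at about (425,245). Placing the second beside it.

Emit:
{"fn": "send_rows", "kwargs": {
  "increments": [
    {"gripper": 1,"linear": [-0.005,0.04,0],"delta_rot": [0,0,0.02]},
    {"gripper": 1,"linear": [-0.01,0.085,0],"delta_rot": [0,0,0.05]},
    {"gripper": 1,"linear": [-0.015,0.13,0],"delta_rot": [0,0,0.08]},
    {"gripper": 1,"linear": [-0.02,0.175,0],"delta_rot": [0,0,0.11]},
    {"gripper": 1,"linear": [-0.027,0.22,0],"delta_rot": [0,0,0.14]},
    {"gripper": 1,"linear": [-0.034,0.265,0],"delta_rot": [0,0,0.17]},
    {"gripper": 1,"linear": [-0.041,0.31,0],"delta_rot": [0,0,0.184]},
    {"gripper": 1,"linear": [-0.048,0.355,0],"delta_rot": [0,0,0.184]}
  ]
}}

```text
clock: 25.15
position: [0.4797, 0.1603, 0.1466]
ee_rot: [-0.001, 0.654, 0.756, -0.001]
contact_force: [0.2, 0.1, -0.3]
width: 0.0606
gripper_force: 43.7
```

Emit:
{"fn": "send_rows", "kwargs": {
  "increments": [
    {"gripper": 1,"linear": [-0.006,0.045,0],"delta_rot": [0,0,0]},
    {"gripper": 1,"linear": [-0.012,0.09,0],"delta_rot": [0,0,0]},
    {"gripper": 1,"linear": [-0.018,0.135,0],"delta_rot": [0,0,0]},
    {"gripper": 1,"linear": [-0.019,0.141,0],"delta_rot": [0,0,0]},
    {"gripper": 1,"linear": [-0.019,0.141,0],"delta_rot": [0,0,0]}
  ]
}}

```text
clock: 25.65
position: [0.4611, 0.3005, 0.1465]
ee_rot: [-0.001, 0.653, 0.757, -0.002]
contact_force: [-0.9, -0.4, -1.3]
width: 0.0608
gripper_force: 43.7
```

Emit:
{"fn": "send_rows", "kwargs": {
  "increments": [
    {"gripper": 1,"linear": [0.005,-0.002,-0.04],"delta_rot": [0,0,0]},
    {"gripper": 1,"linear": [0.005,-0.002,-0.08],"delta_rot": [0,0,0]},
    {"gripper": 1,"linear": [0.005,-0.002,-0.12],"delta_rot": [0,0,0]},
    {"gripper": 1,"linear": [0.005,-0.002,-0.148],"delta_rot": [0,0,0]},
    {"gripper": 1,"linear": [0.005,-0.002,-0.158],"delta_rot": [0,0,0]},
    {"gripper": 1,"linear": [0.005,-0.002,-0.158],"delta_rot": [0,0,0]},
    {"gripper": 1,"linear": [0.005,-0.002,-0.158],"delta_rot": [0,0,0]}
  ]
}}

```text
clock: 26.35
position: [0.4689, 0.2976, -0.0085]
ee_rot: [0.0, 0.654, 0.756, 0.001]
contact_force: [-0.2, 0.9, -0.5]
width: 0.0606
gripper_force: 43.7
```

Emit:
{"fn": "send_rows", "kwargs": {
  "increments": [
    {"gripper": 1,"linear": [0,0,-0.003],"delta_rot": [0,0,0]},
    {"gripper": 1,"linear": [0,0,-0.003],"delta_rot": [0,0,0]},
    {"gripper": 1,"linear": [0,0,-0.003],"delta_rot": [0,0,0]}
  ]
}}

```text
clock: 26.65
position: [0.4683, 0.2982, -0.0115]
ee_rot: [0.0, 0.654, 0.757, 0.001]
contact_force: [-0.1, 0.4, -0.6]
width: 0.0608
gripper_force: 43.7
```

Emit:
{"fn": "send_rows", "kwargs": {
  "increments": [
    {"gripper": 1,"linear": [0,0,-0.004],"delta_rot": [0,0,0]},
    {"gripper": 1,"linear": [0,0,-0.0065],"delta_rot": [0,0,0]},
    {"gripper": 1,"linear": [0,0,-0.0065],"delta_rot": [0,0,0]}
  ]
}}

```text
clock: 26.95
position: [0.4678, 0.298, -0.0188]
ee_rot: [0.0, 0.654, 0.757, 0.0]
contact_force: [-0.5, -0.4, 2.6]
width: 0.0605
gripper_force: 44.0
```

Emit:
{"fn": "send_rows", "kwargs": {
  "increments": [
    {"gripper": 1,"linear": [0,0,-0.0015],"delta_rot": [0,0,0]},
    {"gripper": 1,"linear": [0,0,-0.0015],"delta_rot": [0,0,0]}
  ]
}}

```text
clock: 27.15
position: [0.4678, 0.2981, -0.0189]
ee_rot: [0.0, 0.654, 0.757, 0.0]
contact_force: [-3.3, -2.2, 12.4]
width: 0.0604
gripper_force: 45.0
```

Emit:
{"fn": "send_rows", "kwargs": {
  "increments": [
    {"gripper": -0.7,"linear": [0,0,0.002],"delta_rot": [0,0,0]},
    {"gripper": -0.7,"linear": [0,0,0.002],"delta_rot": [0,0,0]},
    {"gripper": -0.7,"linear": [0,0,0.002],"delta_rot": [0,0,0]},
    {"gripper": -0.7,"linear": [0,0,0.02],"delta_rot": [0,0,0]},
    {"gripper": -1,"linear": [0,0,0.06],"delta_rot": [0,0,0]},
    {"gripper": -1,"linear": [0,0,0.11],"delta_rot": [0,0,0]},
    {"gripper": -1,"linear": [0.005,-0.03,0.15],"delta_rot": [0,0,0]},
    {"gripper": -1,"linear": [0.01,-0.07,0.17],"delta_rot": [0,0,0]}
  ]
}}

```text
clock: 27.95
position: [0.48, 0.2292, 0.1532]
ee_rot: [0.002, 0.653, 0.757, 0.003]
contact_force: [0.8, -0.1, -0.1]
width: 0.0855
gripper_force: 0.0
```

Emit:
{"fn": "send_rows", "kwargs": {
  "increments": [
    {"gripper": -1,"linear": [0.007,-0.045,0],"delta_rot": [0,0,-0.02]},
    {"gripper": -1,"linear": [0.013,-0.09,0],"delta_rot": [0,0,-0.04]},
    {"gripper": -1,"linear": [0.02,-0.135,0],"delta_rot": [0,0,-0.06]},
    {"gripper": -1,"linear": [0.027,-0.18,0],"delta_rot": [0,0,-0.08]},
    {"gripper": -1,"linear": [0.034,-0.225,0],"delta_rot": [0,0,-0.1]},
    {"gripper": -1,"linear": [0.04,-0.27,0],"delta_rot": [0,0,-0.12]},
    {"gripper": -1,"linear": [0.047,-0.31,0],"delta_rot": [0,0,-0.14]},
    {"gripper": -1,"linear": [0.053,-0.35,0],"delta_rot": [0,0,-0.16]}
  ]
}}

```text
clock: 28.75
position: [0.5307, -0.1239, 0.1491]
ee_rot: [-0.0, 0.713, 0.701, -0.0]
contact_force: [0.5, 0.5, -0.1]
width: 0.0856
gripper_force: 0.0
```

```bash
python3 - <<'E'
from h import *
s=get_state();print(s['position'],s['ee_rot'])
w=snap('wrist','w11');b=snap('side','d11')
x0,y0,x1,y1=232,192,365,310
a=cv2.cvtColor(cv2.imread('pics/d10.png')[y0:y1,x0:x1],6).astype(np.float32);c=cv2.cvtColor(b[y0:y1,x0:x1],6).astype(np.float32)
print(cv2.phaseCorrelate(a,c,cv2.createHanningWindow(a.shape[::-1],cv2.CV_32F)))
h=cv2.cvtColor(w,cv2.COLOR_BGR2HSV);m=((h[...,0]>3)&(h[...,0]<20)&(h[...,1]>110)&(h[...,2]>50)).astype('uint8')
n,l,st,c=cv2.connectedComponentsWithStats(m)
for i in range(1,n):
    if st[i,4]>2000:
        pts=np.argwhere(l==i)[:,::-1]; P=toz('w11',pts,.036)[:,:2];print(st[i].tolist(),cv2.minAreaRect(P.astype(np.float32)))
E
```

```text
[ 0.53069927 -0.12391348  0.14911267] [-2.28477677e-04  7.12879799e-01  7.01286204e-01 -4.19600588e-06]
((0.381397608020535, 0.06960220937070005), 0.6761267932844751)
[290, 210, 64, 80, 4804] ((0.5264949798583984, -0.19849014282226562), (0.06098179519176483, 0.08794719725847244), 0.10818450152873993)
```

Emit:
{"fn": "send_rows", "kwargs": {
  "increments": [
    {"gripper": -1,"linear": [0,-0.04,0],"delta_rot": [0,0,0.01]},
    {"gripper": -1,"linear": [0,-0.075,0],"delta_rot": [0,0,0.015]},
    {"gripper": -1,"linear": [0,-0.075,-0.045],"delta_rot": [0,0,0.015]},
    {"gripper": -1,"linear": [0,-0.075,-0.09],"delta_rot": [0,0,0.015]},
    {"gripper": -1,"linear": [0,-0.075,-0.13],"delta_rot": [0,0,0.015]},
    {"gripper": -1,"linear": [0,-0.075,-0.155],"delta_rot": [0,0,0.015]},
    {"gripper": -1,"linear": [0,-0.075,-0.162],"delta_rot": [0,0,0.015]},
    {"gripper": -1,"linear": [0,-0.075,-0.162],"delta_rot": [0,0,0.015]}
  ]
}}

```text
clock: 29.65
position: [0.5301, -0.1962, -0.0134]
ee_rot: [-0.001, 0.707, 0.707, -0.0]
contact_force: [-0.3, 0.0, -0.2]
width: 0.0853
gripper_force: 0.0
```

Emit:
{"fn": "send_rows", "kwargs": {
  "increments": [
    {"gripper": -1,"linear": [0,0,0],"delta_rot": [0,0,0]},
    {"gripper": -1,"linear": [0,0,0],"delta_rot": [0,0,0]}
  ]
}}

```text
clock: 29.85
position: [0.5322, -0.1976, -0.0107]
ee_rot: [0.002, 0.707, 0.707, 0.001]
contact_force: [0.0, 0.4, 0.1]
width: 0.0854
gripper_force: 0.0
```

Lowering 6 mm more, gripping, and lifting gently.

Emit:
{"fn": "send_rows", "kwargs": {
  "increments": [
    {"gripper": -1,"linear": [-0.002,0,-0.006],"delta_rot": [0,0,0]},
    {"gripper": -1,"linear": [-0.002,0,-0.006],"delta_rot": [0,0,0]},
    {"gripper": 1,"linear": [-0.002,0,-0.006],"delta_rot": [0,0,0]},
    {"gripper": 1,"linear": [-0.002,0,-0.006],"delta_rot": [0,0,0]},
    {"gripper": 1,"linear": [-0.002,0,-0.006],"delta_rot": [0,0,0]},
    {"gripper": 1,"linear": [-0.002,0,-0.006],"delta_rot": [0,0,0]},
    {"gripper": 1,"linear": [-0.002,0,-0.006],"delta_rot": [0,0,0]}
  ],
  "newtons": 40
}}

```text
clock: 30.55
position: [0.5291, -0.1973, -0.0179]
ee_rot: [0.0, 0.707, 0.707, 0.0]
contact_force: [-1.3, -0.5, 4.4]
width: 0.0604
gripper_force: 44.2
```

Emit:
{"fn": "send_rows", "kwargs": {
  "increments": [
    {"gripper": 1,"linear": [0,0,0.02],"delta_rot": [0,0,0]},
    {"gripper": 1,"linear": [0,0,0.06],"delta_rot": [0,0,0]},
    {"gripper": 1,"linear": [0,0,0.11],"delta_rot": [0,0,0]},
    {"gripper": 1,"linear": [0,0,0.16],"delta_rot": [0,0,0]},
    {"gripper": 1,"linear": [0,0,0.165],"delta_rot": [0,0,0]},
    {"gripper": 1,"linear": [0,0,0.165],"delta_rot": [0,0,0]}
  ]
}}

```text
clock: 31.15
position: [0.5297, -0.1975, 0.1481]
ee_rot: [0.002, 0.707, 0.707, 0.001]
contact_force: [0.0, -0.8, -0.4]
width: 0.061
gripper_force: 43.7
```

```bash
python3 - <<'E'
from h import *
s=get_state();print(s['position'],s['ee_rot'])
b=snap('side','d12')
x0,y0,x1,y1=232,192,365,310
a=cv2.cvtColor(cv2.imread('pics/d11.png')[y0:y1,x0:x1],6).astype(np.float32);c=cv2.cvtColor(b[y0:y1,x0:x1],6).astype(np.float32)
print(cv2.phaseCorrelate(a,c), np.abs(a-c).mean())
# darker coaster blobs on the rack
h=cv2.cvtColor(b,cv2.COLOR_BGR2HSV)
d8=cv2.imread('pics/d8.png'); df=(np.abs(b.astype(int)-d8).sum(2)>45).astype('uint8'); df[:190]=0;df[310:]=0;df[:,:225]=0;df[:,370:]=0
df=cv2.morphologyEx(df,cv2.MORPH_CLOSE,np.ones((5,5)));df=cv2.morphologyEx(df,cv2.MORPH_OPEN,np.ones((3,3)))
n,l,st,c=cv2.connectedComponentsWithStats(df); C,Rm,_=rackpose('d8',[[290.9,201.4],[238.4,273.1],[302.5,301.6],[348.4,223]])
for i in range(1,n):
    if st[i,4]>100:
        P=(toz('d12',np.argwhere(l==i)[:,::-1],.030)[:,:2]-C)@Rm; print(st[i].tolist(),P.min(0).round(3),P.max(0).round(3),P.mean(0).round(3))
E
```

```text
[ 0.52971573 -0.19750362  0.14806998] [1.81522800e-03 7.07076941e-01 7.07134025e-01 6.12746069e-04]
((0.5499487490596522, -0.00698227187390188), 0.9265213047133551) 2.7998598
[245, 248, 36, 32, 708] [0.014 0.05 ] [0.09  0.143] [0.05  0.097]
[278, 261, 36, 34, 757] [-0.083  0.048] [-0.01  0.14] [-0.048  0.095]
```

Emit:
{"fn": "send_rows", "kwargs": {
  "increments": [
    {"gripper": 1,"linear": [0.005,0.04,0],"delta_rot": [0,0,0.02]},
    {"gripper": 1,"linear": [0.01,0.085,0],"delta_rot": [0,0,0.04]},
    {"gripper": 1,"linear": [0.016,0.13,0],"delta_rot": [0,0,0.06]},
    {"gripper": 1,"linear": [0.022,0.175,0],"delta_rot": [0,0,0.08]},
    {"gripper": 1,"linear": [0.028,0.22,0],"delta_rot": [0,0,0.1]},
    {"gripper": 1,"linear": [0.034,0.265,0],"delta_rot": [0,0,0.12]},
    {"gripper": 1,"linear": [0.04,0.31,0],"delta_rot": [0,0,0.14]},
    {"gripper": 1,"linear": [0.045,0.355,0],"delta_rot": [0,0,0.147]}
  ]
}}

```text
clock: 32.0
position: [0.572, 0.1595, 0.1434]
ee_rot: [-0.002, 0.653, 0.757, -0.002]
contact_force: [0.3, 0.4, -0.6]
width: 0.0608
gripper_force: 43.7
```

Emit:
{"fn": "send_rows", "kwargs": {
  "increments": [
    {"gripper": 1,"linear": [0.003,0.03,0],"delta_rot": [0,0,0]},
    {"gripper": 1,"linear": [0.005,0.057,0],"delta_rot": [0,0,0]},
    {"gripper": 1,"linear": [0.005,0.057,0],"delta_rot": [0,0,0]},
    {"gripper": 1,"linear": [0.005,0.057,0],"delta_rot": [0,0,0]}
  ]
}}

```text
clock: 32.4
position: [0.5772, 0.2148, 0.1438]
ee_rot: [-0.001, 0.653, 0.758, -0.002]
contact_force: [-0.7, -1.0, -0.3]
width: 0.061
gripper_force: 43.7
```

Emit:
{"fn": "send_rows", "kwargs": {
  "increments": [
    {"gripper": 1,"linear": [0.002,-0.001,-0.04],"delta_rot": [0,0,0]},
    {"gripper": 1,"linear": [0.003,-0.001,-0.08],"delta_rot": [0,0,0]},
    {"gripper": 1,"linear": [0.003,-0.001,-0.12],"delta_rot": [0,0,0]},
    {"gripper": 1,"linear": [0.003,-0.001,-0.145],"delta_rot": [0,0,0]},
    {"gripper": 1,"linear": [0.003,-0.001,-0.155],"delta_rot": [0,0,0]},
    {"gripper": 1,"linear": [0.003,-0.001,-0.155],"delta_rot": [0,0,0]},
    {"gripper": 1,"linear": [0.003,-0.001,-0.155],"delta_rot": [0,0,0]}
  ]
}}

```text
clock: 33.1
position: [0.5828, 0.2135, -0.0076]
ee_rot: [0.001, 0.654, 0.757, 0.001]
contact_force: [0.1, 0.7, -0.7]
width: 0.0608
gripper_force: 43.7
```

Emit:
{"fn": "send_rows", "kwargs": {
  "increments": [
    {"gripper": 1,"linear": [0,0,-0.002],"delta_rot": [0,0,0]},
    {"gripper": 1,"linear": [0,0,-0.003],"delta_rot": [0,0,0]},
    {"gripper": 1,"linear": [0,0,-0.003],"delta_rot": [0,0,0]}
  ]
}}

```text
clock: 33.4
position: [0.5823, 0.2141, -0.0105]
ee_rot: [0.001, 0.653, 0.757, 0.001]
contact_force: [0.5, 0.3, -0.7]
width: 0.0606
gripper_force: 43.7
```

Emit:
{"fn": "send_rows", "kwargs": {
  "increments": [
    {"gripper": 1,"linear": [0,0,-0.005],"delta_rot": [0,0,0]},
    {"gripper": 1,"linear": [0,0,-0.008],"delta_rot": [0,0,0]},
    {"gripper": 1,"linear": [0,0,-0.008],"delta_rot": [0,0,0]}
  ]
}}

```text
clock: 33.7
position: [0.5816, 0.214, -0.0198]
ee_rot: [-0.0, 0.653, 0.757, -0.0]
contact_force: [0.1, 0.4, -0.3]
width: 0.0606
gripper_force: 43.7
```

Emit:
{"fn": "send_rows", "kwargs": {
  "increments": [
    {"gripper": 1,"linear": [0,0,-0.0015],"delta_rot": [0,0,0]},
    {"gripper": 1,"linear": [0,0,-0.0015],"delta_rot": [0,0,0]}
  ]
}}

```text
clock: 33.9
position: [0.5817, 0.214, -0.0199]
ee_rot: [0.0, 0.653, 0.757, 0.0]
contact_force: [-2.5, -0.5, 6.2]
width: 0.0609
gripper_force: 44.5
```

Emit:
{"fn": "send_rows", "kwargs": {
  "increments": [
    {"gripper": -0.7,"linear": [0,0,0.001],"delta_rot": [0,0,0]},
    {"gripper": -0.7,"linear": [0,0,0.001],"delta_rot": [0,0,0]},
    {"gripper": -0.7,"linear": [0,0,0.001],"delta_rot": [0,0,0]},
    {"gripper": -0.7,"linear": [0,0,0.02],"delta_rot": [0,0,0]},
    {"gripper": -1,"linear": [0,0,0.06],"delta_rot": [0,0,0]},
    {"gripper": -1,"linear": [0,0,0.11],"delta_rot": [0,0,0]},
    {"gripper": -1,"linear": [-0.01,-0.02,0.16],"delta_rot": [0,0,0]},
    {"gripper": -1,"linear": [-0.03,-0.04,0.2],"delta_rot": [0,0,0]}
  ]
}}

```text
clock: 34.7
position: [0.5545, 0.1754, 0.178]
ee_rot: [0.001, 0.653, 0.757, 0.001]
contact_force: [-0.1, -1.1, -0.2]
width: 0.0855
gripper_force: 0.0
```

Emit:
{"fn": "send_rows", "kwargs": {
  "increments": [
    {"gripper": -1,"linear": [-0.02,-0.035,0.03],"delta_rot": [0,0,-0.03]},
    {"gripper": -1,"linear": [-0.04,-0.07,0.06],"delta_rot": [0,0,-0.06]},
    {"gripper": -1,"linear": [-0.06,-0.11,0.09],"delta_rot": [0,0,-0.09]},
    {"gripper": -1,"linear": [-0.08,-0.15,0.11],"delta_rot": [0,0,-0.12]},
    {"gripper": -1,"linear": [-0.1,-0.19,0.11],"delta_rot": [0,0,-0.15]},
    {"gripper": -1,"linear": [-0.12,-0.23,0.11],"delta_rot": [0,0,-0.18]},
    {"gripper": -1,"linear": [-0.14,-0.27,0.11],"delta_rot": [0,0,-0.2]},
    {"gripper": -1,"linear": [-0.16,-0.31,0.11],"delta_rot": [0,0,-0.2]}
  ]
}}

```text
clock: 35.5
position: [0.392, -0.1358, 0.2861]
ee_rot: [0.0, 0.726, 0.688, 0.0]
contact_force: [0.6, -1.0, 0.3]
width: 0.0856
gripper_force: 0.0
```

```bash
python3 - <<'E'
from h import *
s=get_state();print(s['position'],s['ee_rot'])
w=snap('wrist','w13');a=snap('side','d13')
h=cv2.cvtColor(w,cv2.COLOR_BGR2HSV); m=(((h[...,0]<8)|(h[...,0]>172))&(h[...,1]>180)&(h[...,2]>80)).astype('uint8')
n,l,st,c=cv2.connectedComponentsWithStats(m)
for i in range(1,n):
    if st[i,4]>300:
        pts=np.argwhere(l==i)[:,::-1];P=toz('w13',pts,.2087);print(st[i].tolist(),P.min(0).round(4),P.max(0).round(4),P.mean(0).round(4),cv2.minAreaRect(P[:,:2].astype(np.float32)))
C,Rm,_=rackpose('d8',[[290.9,201.4],[238.4,273.1],[302.5,301.6],[348.4,223]])
df=(np.abs(a.astype(int)-cv2.imread('pics/d12.png')).sum(2)>45).astype('uint8'); df[:190]=0;df[310:]=0;df[:,:225]=0;df[:,370:]=0
df=cv2.morphologyEx(df,cv2.MORPH_CLOSE,np.ones((5,5)));df=cv2.morphologyEx(df,cv2.MORPH_OPEN,np.ones((3,3)))
n,l,st,c=cv2.connectedComponentsWithStats(df)
for i in range(1,n):
    if st[i,4]>60:
        P=(toz('d13',np.argwhere(l==i)[:,::-1],.030)[:,:2]-C)@Rm; print(st[i].tolist(),P.min(0).round(3),P.max(0).round(3),P.mean(0).round(3))
E
```

```text
[ 0.39203768 -0.13584547  0.28609904] [3.33401135e-04 7.25568205e-01 6.88150171e-01 1.07672309e-04]
[245, 189, 24, 128, 1724] [ 0.3208 -0.2566  0.2087] [ 0.339  -0.1311  0.2087] [ 0.3296 -0.1866  0.2087] ((0.3300114870071411, -0.19404608011245728), (0.12525737285614014, 0.014292111620306969), 86.9558334350586)
[265, 220, 34, 33, 668] [ 0.014 -0.072] [0.096 0.041] [ 0.05  -0.009]
```

All four coasters are flat on the rack and apart (the last at rack ≈ (0.05, −0.009)). The bar is at (0.330, −0.194), fully open. Going to grip bar_a.

Emit:
{"fn": "send_rows", "kwargs": {
  "increments": [
    {"gripper": -1,"linear": [-0.025,-0.04,0],"delta_rot": [0,0,0]},
    {"gripper": -1,"linear": [-0.05,-0.08,0],"delta_rot": [0,0,0]},
    {"gripper": -1,"linear": [-0.062,-0.095,-0.02],"delta_rot": [0,0,0]},
    {"gripper": -1,"linear": [-0.062,-0.095,-0.06],"delta_rot": [0,0,0]},
    {"gripper": -1,"linear": [-0.062,-0.095,-0.1],"delta_rot": [0,0,0]},
    {"gripper": -1,"linear": [-0.062,-0.095,-0.14],"delta_rot": [0,0,0]},
    {"gripper": -1,"linear": [-0.062,-0.095,-0.148],"delta_rot": [0,0,0]},
    {"gripper": -1,"linear": [-0.062,-0.095,-0.148],"delta_rot": [0,0,0]}
  ]
}}

```text
clock: 36.4
position: [0.3309, -0.2286, 0.1374]
ee_rot: [-0.001, 0.725, 0.688, 0.0]
contact_force: [0.6, 0.2, 1.1]
width: 0.0856
gripper_force: 0.0
```

Emit:
{"fn": "send_rows", "kwargs": {
  "increments": [
    {"gripper": -1,"linear": [0,0,0],"delta_rot": [0,0,0]},
    {"gripper": -1,"linear": [0,0,0],"delta_rot": [0,0,0]}
  ]
}}

```text
clock: 36.6
position: [0.3327, -0.2308, 0.14]
ee_rot: [0.002, 0.725, 0.688, 0.0]
contact_force: [0.0, -0.3, 0.2]
width: 0.0854
gripper_force: 0.0
```

Emit:
{"fn": "send_rows", "kwargs": {
  "increments": [
    {"gripper": 1,"linear": [-0.002,0,0],"delta_rot": [0,0,0]},
    {"gripper": 1,"linear": [-0.002,0,0],"delta_rot": [0,0,0]},
    {"gripper": 1,"linear": [-0.002,0,0],"delta_rot": [0,0,0]},
    {"gripper": 1,"linear": [-0.002,0,0],"delta_rot": [0,0,0]},
    {"gripper": 1,"linear": [-0.002,0,0],"delta_rot": [0,0,0]},
    {"gripper": 1,"linear": [-0.002,0,0],"delta_rot": [0,0,0]},
    {"gripper": 1,"linear": [-0.002,0,0],"delta_rot": [0,0,0]},
    {"gripper": 1,"linear": [-0.002,0,0],"delta_rot": [0,0,0]}
  ],
  "newtons": 60
}}

```text
clock: 37.4
position: [0.3306, -0.2298, 0.1384]
ee_rot: [0.001, 0.726, 0.688, 0.001]
contact_force: [5.8, 1.0, 1.5]
width: 0.0146
gripper_force: 58.3
```

Emit:
{"fn": "send_rows", "kwargs": {
  "increments": [
    {"gripper": 1,"linear": [0.019,-0.001,0.012],"delta_rot": [0,0,0]},
    {"gripper": 1,"linear": [0.04,-0.002,0.0205],"delta_rot": [0,0,0]},
    {"gripper": 1,"linear": [0.0615,-0.003,0.0265],"delta_rot": [0,0,0]},
    {"gripper": 1,"linear": [0.084,-0.004,0.029],"delta_rot": [0,0,0]},
    {"gripper": 1,"linear": [0.106,-0.005,0.028],"delta_rot": [0,0,0]},
    {"gripper": 1,"linear": [0.106,-0.005,0.028],"delta_rot": [0,0,0]}
  ]
}}

```text
clock: 38.0
position: [0.4338, -0.2344, 0.1664]
ee_rot: [-0.002, 0.725, 0.689, -0.002]
contact_force: [-4.0, 1.0, 8.9]
width: 0.0144
gripper_force: 62.1
```

Emit:
{"fn": "send_rows", "kwargs": {
  "increments": [
    {"gripper": 1,"linear": [0.022,-0.001,-0.003],"delta_rot": [0,0,0]},
    {"gripper": 1,"linear": [0.043,-0.002,-0.011],"delta_rot": [0,0,0]},
    {"gripper": 1,"linear": [0.063,-0.003,-0.022],"delta_rot": [0,0,0]},
    {"gripper": 1,"linear": [0.081,-0.004,-0.036],"delta_rot": [0,0,0]},
    {"gripper": 1,"linear": [0.0967,-0.005,-0.052],"delta_rot": [0,0,0]},
    {"gripper": 1,"linear": [0.0967,-0.005,-0.052],"delta_rot": [0,0,0]}
  ]
}}

```text
clock: 38.6
position: [0.532, -0.2386, 0.1109]
ee_rot: [-0.002, 0.725, 0.688, -0.0]
contact_force: [3.4, 1.9, -4.2]
width: 0.0145
gripper_force: 61.2
```

Emit:
{"fn": "send_rows", "kwargs": {
  "increments": [
    {"gripper": 1,"linear": [0.013,-0.0005,-0.018],"delta_rot": [0,0,0]},
    {"gripper": 1,"linear": [0.0235,-0.001,-0.038],"delta_rot": [0,0,0]},
    {"gripper": 1,"linear": [0.0305,-0.0015,-0.0595],"delta_rot": [0,0,0]},
    {"gripper": 1,"linear": [0.0345,-0.0015,-0.08],"delta_rot": [0,0,0]},
    {"gripper": 1,"linear": [0.035,-0.0015,-0.086],"delta_rot": [0,0,0]},
    {"gripper": 1,"linear": [0.035,-0.0015,-0.086],"delta_rot": [0,0,0]}
  ]
}}

```text
clock: 39.2
position: [0.5674, -0.2403, 0.0253]
ee_rot: [-0.001, 0.726, 0.688, 0.001]
contact_force: [5.9, 1.6, -10.7]
width: 0.0117
gripper_force: 57.7
```

Emit:
{"fn": "send_rows", "kwargs": {
  "increments": [
    {"gripper": -1,"linear": [0,0,0],"delta_rot": [0,0,0]},
    {"gripper": -1,"linear": [0,0,0],"delta_rot": [0,0,0]},
    {"gripper": -1,"linear": [0,0,0],"delta_rot": [0,0,0]},
    {"gripper": -1,"linear": [0,0,0],"delta_rot": [0,0,0]},
    {"gripper": -1,"linear": [0,0,0],"delta_rot": [0,0,0]},
    {"gripper": -1,"linear": [0,0,0.04],"delta_rot": [0,0,0]},
    {"gripper": -1,"linear": [0,0,0.09],"delta_rot": [0,0,0]},
    {"gripper": -1,"linear": [0,0,0.14],"delta_rot": [0,0,0]}
  ]
}}

```text
clock: 40.0
position: [0.5661, -0.2409, 0.1694]
ee_rot: [-0.001, 0.726, 0.688, -0.0]
contact_force: [0.6, -0.3, -0.4]
width: 0.0854
gripper_force: 0.0
```

Emit:
{"fn": "send_rows", "kwargs": {
  "increments": [
    {"gripper": -1,"linear": [-0.04,-0.04,0.04],"delta_rot": [0,0,0]},
    {"gripper": -1,"linear": [-0.08,-0.08,0.08],"delta_rot": [0,0,0]},
    {"gripper": -1,"linear": [-0.12,-0.12,0.08],"delta_rot": [0,0,0]},
    {"gripper": -1,"linear": [-0.15,-0.15,0.08],"delta_rot": [0,0,0]},
    {"gripper": -1,"linear": [-0.15,-0.15,0.08],"delta_rot": [0,0,0]},
    {"gripper": -1,"linear": [-0.15,-0.15,0.08],"delta_rot": [0,0,0]}
  ]
}}

```text
clock: 40.6
position: [0.4138, -0.3944, 0.2492]
ee_rot: [0.001, 0.727, 0.686, -0.001]
contact_force: [-0.2, -0.7, -0.4]
width: 0.0859
gripper_force: 0.0
```

```bash
python3 - <<'E'
from h import *
from scipy.optimize import least_squares
s=get_state();print(s['position'],s['contact_force'])
a=snap('scene','s14');b=snap('side','d14')
x=np.array([-.9988,.05,0]);hx=np.array([.5622,-.198,0])+x*.1434
for an in(0,.05,.1):
    P=[hx-x*.15*np.cos(an)+np.array([.05*k,.9988*k,.0875+.15*np.sin(an)]) for k in(-.062,.062)];print(an,proj('s14',P).round(1).tolist(),proj('d14',P).round(1).tolist())
A=cv2.resize(a[120:320,150:450],(600,400),interpolation=cv2.INTER_CUBIC)[:,:480]
A=cv2.resize(a[130:330,150:350],(400,400),interpolation=cv2.INTER_CUBIC);B=cv2.resize(b[110:310,220:420],(400,400),interpolation=cv2.INTER_CUBIC)
cv2.imwrite('pics/m14.png',np.hstack([A,B]))
E
```

```text
[ 0.41382284 -0.39441895  0.24921925] [-0.15905296 -0.71696351 -0.37624556]
0 [[196.5, 270.6], [252.8, 247.1]] [[369.0, 138.9], [348.3, 157.6]]
0.05 [[196.0, 267.8], [252.5, 244.3]] [[369.2, 137.1], [348.5, 155.9]]
0.1 [[195.3, 264.8], [252.1, 241.4]] [[369.5, 135.4], [348.7, 154.1]]
```

View pics/m14.png

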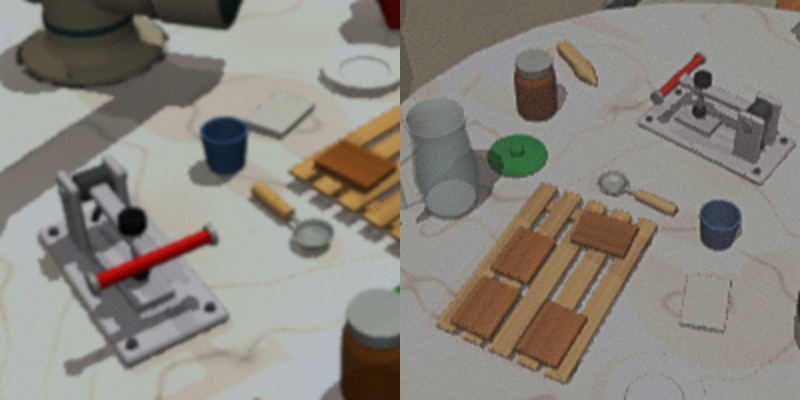

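The final picture shows the empty press with the bar caps at scene (196,271) and (255,247). That matches arm angle 0. Four coasters lie flat and separate on the rack, and the other things stand where they were.

Emit:
{"fn": "send_rows", "kwargs": {
  "increments": [
    {"gripper": -1,"linear": [0,0,0],"delta_rot": [0,0,0]},
    {"gripper": -1,"linear": [0,0,0],"delta_rot": [0,0,0]},
    {"gripper": -1,"linear": [0,0,0],"delta_rot": [0,0,0]},
    {"gripper": -1,"linear": [0,0,0],"delta_rot": [0,0,0]},
    {"gripper": -1,"linear": [0,0,0],"delta_rot": [0,0,0]},
    {"gripper": -1,"linear": [0,0,0],"delta_rot": [0,0,0]}
  ]
}}

```text
clock: 41.3
position: [0.4171, -0.3909, 0.248]
ee_rot: [-0.0, 0.725, 0.688, 0.0]
contact_force: [0.1, -0.3, 0.6]
width: 0.0854
gripper_force: 0.0
```

```bash
python3 -c "
from rig import sign_off; print(sign_off())"
```

```text
the job is handed in; nothing more can be done
None
```

I handed the job in at about 41 s: the last picture shows the three stack coasters flat on the rack beside the one already there, none overlapping, the press arm fully down on the empty press, and nothing else visibly moved.

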